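# Prop open the cover of the sample enclosure

## Task

Open the sample enclosure: lift its hinged cover by the handle, swing the prop rod up out of the enclosure and let the cover down onto it so that the rod's ball end sits home in the holding socket under the cover and the cover rests propped. Do not let the cover slam, leave the things around the enclosure where they are, and let go at the end.

Things in the scene. Friction and masses are not known exactly. Their poses are not given: they have to be found in the camera images.
- enclosure: Black sheet-metal box with a hinged cover, fixed to the bench: 300 mm along its x, 210 mm along its y, 100 mm high, walls 4 mm. Origin: centre of its underside; z up. The cover's hinge runs along x at y = +105 mm (the top of the +y wall); it opens at the -y side. Inside on the floor is a low sample stage (its top 24 mm above the bench), otherwise it is empty.
- cover (a joint): Angle of the cover about its hinge: 0 shut, grows as the -y edge rises, stop at 1.2. The hinge is stiff: the cover stays at any angle where it is left (about 5 N up at the handle lifts it, about 1 to 2 N down lowers it). The cover has to be raised to about 0.95 or more for the rod to pass under its socket; with the rod seated it stands at 0.785.
- hinge_line (a point): Middle of the cover's hinge axis, at the enclosure's x = 0, y = +105 mm, 100 mm above the bench. Axes as the enclosure.
- handle (a point): Middle of the straight round steel bar of the cover's handle: bar 10 mm thick, 110 mm long, parallel to the hinge, 38 mm out from the free edge of the cover (33 mm clear gap), 250 mm from the hinge axis and 2 mm above the plane through it. Turns with the cover (axes are the cover's: as the enclosure's when shut).
- holding_hole (a point): Where the ball's centre lies when seated in the holding socket: a small steel funnel, open downwards, under the cover, 150 mm from the hinge axis towards the handle, 25 mm to +x of the middle. The point lies 5.5 mm below the cover's underside (the hinge axis lies in the underside). The funnel is 13 mm wide at the cover and flares 25 degrees each way down to about 29 mm wide at its mouth, 16 mm below the cover.
- prop_rod (a joint): Angle of the prop rod about its pivot: 0 when it lies level inside the enclosure pointing to +y (towards the hinge), grows as its ball end swings up and back towards the -y side; stop at 1.6. The pivot is stiff: the rod stays where it is left (about 1 N at the sleeve moves it). Seated it stands at 1.03.
- rod_pivot (a point): Pivot of the prop rod, axis along the enclosure's x: at the enclosure's x = +25 mm, y = -83 mm, 72 mm above the bench (28 mm below the rim), 18 mm inside the -y wall.
- rod_sleeve (a point): Middle of the black plastic grip sleeve on the steel prop rod, 92 mm from the pivot: sleeve 14 mm thick and 40 mm long, rod 8 mm thick. Turns with the rod (y along the rod to its end).
- rod_tip (a point): Centre of the 11 mm ball at the free end of the prop rod, 152 mm from the pivot. Turns with the rod.
- meter: Beige instrument, 90 x 130 x 50 mm, standing loose near the enclosure, a bystander; origin under its centre.
- reference_cell: Flat aluminium block 70 x 70 x 18 mm with a small dark cell, loose, a bystander; origin under its centre.
- lens_tube: Black tube 52 mm across, 50 mm high, loose, a bystander; origin under its centre.
- screwdriver: Screwdriver lying loose on the bench, a bystander.

How it is judged:
By the outcome, as a careful person would: the job done as asked, in the order asked, and still so for the second after the job is handed in, with the robot touching nothing.
It also fails if it takes over 69 s, if anything falls off the work surface, if the arm or the gripper's body presses on something with over 40 N, if the wrist force passes 120 N, or if a joint passes its speed limit or range.

## Robot

A 6-joint arm with a two-finger parallel gripper is mounted at the origin on the work surface. World frame = base frame: x ahead of the robot, y to its left, z up, the work surface at z = 0. Lengths are in m, angles in rad, forces in N, time in s.
With the tool pointing down it reaches from about 0.275 to 1 m from the base axis. Payload 8.4 kg.
Tool frame: the origin (TCP) lies at the very end of the fingers, on their centre line; the grasp point (between the pads) lies 19 mm behind it; x points along the fingers, z is the direction in which the jaws open and shut, and the axes are right-handed (so a half turn about x gives the same grasp; the last joint's range is limited). The gripper opens to 85 mm and grips with 20 to 120 N. Pads are 22 mm wide; open, the fingers measure 114 mm over their backs; the gripper's body (76 mm by 85 mm) begins 54 mm behind the grasp point. The pads swing forward as they close: fully open they stand 13 mm farther back than shut.
Start: joints at [1.163, 0.353, 1.633, -0, 1.155, -0.002], TCP at [0.247, 0.574, 0.231] pointing down, gripper open.
Joint ranges: [-2.63, 2.63], [-0.92, 2.1], [0.06, 2.66], [-1.3, 4.44], [0, 2.69], [-3.02, 3.02]. Speed limits (rad/s): [2.22, 2.22, 2.79, 3.14, 3.14, 3.14].

## Interface

Orientations are given as a unit quaternion [x, y, z, w].
In Python, from plant import ctrl, read_camera, camera_model gives the robot as it stands.
- The arm moves only by the tool carry_out, never from a script. Its argument "targets" is a list of rows, each an object with "delta_pos": the shift along the tool's x, y, z in m, a list of three; "turn": the turn about the tool's x in degrees; "hand": the closure in counts, from 0 (fully open) to 255 (shut). In form: [{"delta_pos": [dx, dy, dz], "turn": turn, "hand": hand}, ...]. A call has 1 to 12 rows; each row shifts and turns the pose as measured when the row begins, along the tool's axes as they then stand; what a row does not reach is not made up. A row lasts 1/12 s, in which the tool goes at most 41.7 mm and 7.16 degrees, less where a joint would pass 70% of its speed; a pose out of reach is approached as far as the arm can. A call with a gripper value outside its range is refused whole. The fingers move at their own pace and stop on an object; "squeeze" is the grip in N (left out, the last holds). Time passes only in rows, so rows that do not move let the fingers close. It gives the time, the measured TCP pose, the force and the opening at its end, in the units of the state.
- ctrl.state(): the state, without advancing time (a new reading comes with each control period).
- read_camera(name): name is "scene" or "top" or "wrist"; returns the picture (480x640x3 uint8, blue, green, red); there is no depth.
- camera_model(name): a dict with "mtx" (3x3 intrinsics, pixels), "origin" and "orientation" of the camera in the world. Camera axes: x right, y up, looking along -z (the intrinsics and any distortion apply to the point x, -y, -z); pixel columns grow to the right and rows downward; lengths in m; the calibration is good to about 2 mm. A picture is of the moment at which its call begins: read the wrist's pose just before it. camera_model takes no time and is no camera call; for the wrist camera it gives the pose at the moment of the call.
- ctrl.hand_in(): hands the job in, once; it reports no verdict.
The state is a dict: "time": time; "q": joint angles; "joint_velocities": joint speeds; "tau": joint torques, N m; "tcp_pos": TCP position; "ee_rot": TCP orientation; "wrist_force": force on the tool from outside, world axes, zero at the start; "wrist_torque": the same for the moment, N m; "grip_width": opening from 0.0 (shut) to 1.0 (fully open).
Only numpy, scipy, OpenCV 4.12 (cv2) and the standard library are available. Lean on these libraries where they do the work, as an engineer would, in place of code of your own. Each camera call takes 0.05 s, during which the arm holds its last target.

## Working session

There is one attempt and no reset: what is moved stays moved. The work goes in short steps, Python scripts to look and compute and a tool call to move; the robot and the scene stay as the last step left them, time stands still between calls to the robot, and variables do not carry over. Pictures are saved under pics/ and viewed, and the job is handed in when it is done.

Besides the shell and the picture viewer there is one more tool, called after "Emit:" as name(argument=value, ...), one argument or row to a line, values as JSON. carry_out: Moves the arm, as the interface text tells. Its arguments: {"type":"object","properties":{"targets":{"type":"array"},"squeeze":{"type":"number"}},"required":["targets"]}

```bash
ls; mkdir -p pics
python3 - <<'E'
from plant import ctrl, read_camera, camera_model
import cv2
print(ctrl.state())
for n in ["scene","top","wrist"]:
    print(n,camera_model(n))
    cv2.imwrite(f"pics/{n}0.png",read_camera(n))
E
```

```text
pics
{'time': 0.0, 'q': array([ 1.16261176e+00,  3.53629956e-01,  1.63413316e+00, -3.95858670e-05,
        1.15519729e+00, -2.41819642e-03]), 'joint_velocities': array([-6.71745082e-05, -1.03443685e-03, -3.49443722e-04,  4.84263222e-04,
        9.06360125e-04,  1.46441712e-04]), 'tau': array([ 2.84217240e-03, -6.05247688e+01, -3.42065227e+01,  2.76144719e-04,
        9.38552519e-03,  8.76724528e-06]), 'tcp_pos': array([0.24653576, 0.57380606, 0.23057346]), 'ee_rot': array([-0.38927814,  0.59088616,  0.38872663,  0.59009126]), 'wrist_force': array([-0.24575709, -0.35965894,  0.30248566]), 'wrist_torque': array([0.01223523, 0.06512442, 0.05268307]), 'grip_width': 1.0016745404168907}
scene {'mtx': array([[511.25001415,   0.        , 320.35505125],
       [  0.        , 511.25001415, 232.17372673],
       [  0.        ,   0.        ,   1.        ]]), 'origin': array([1.17085204, 0.1773636 , 1.03651076]), 'orientation': array([0.18248971, 0.23325386, 0.75437154, 0.58584446])}
top {'mtx': array([[522.04186348,   0.        , 323.70119739],
       [  0.        , 522.04186348, 243.32222473],
       [  0.        ,   0.        ,   1.        ]]), 'origin': array([ 0.30277619, -0.01679196,  1.17657593]), 'orientation': array([-0.07116973,  0.07170779,  0.70465904, -0.70231652])}
wrist {'mtx': array([[387.51940995,   0.        , 314.2754103 ],
       [  0.        , 387.51940995, 235.65049906],
       [  0.        ,   0.        ,   1.        ]]), 'origin': array([0.16958178, 0.60734005, 0.37276488]), 'orientation': array([-0.13835452, -0.09079955,  0.54261798,  0.82351636])}
```

View pics/scene0.png

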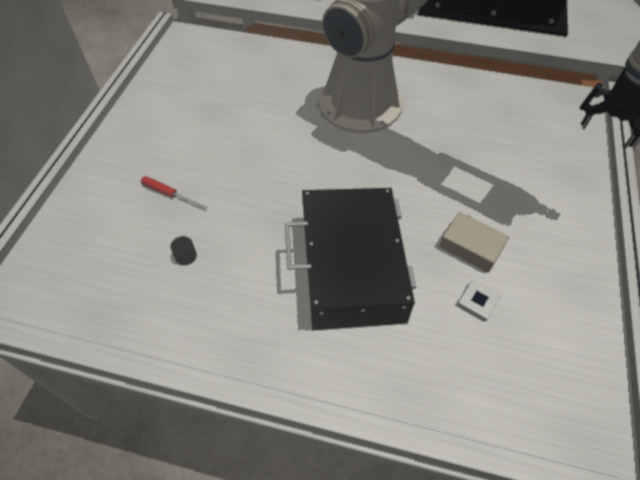

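View pics/top0.png

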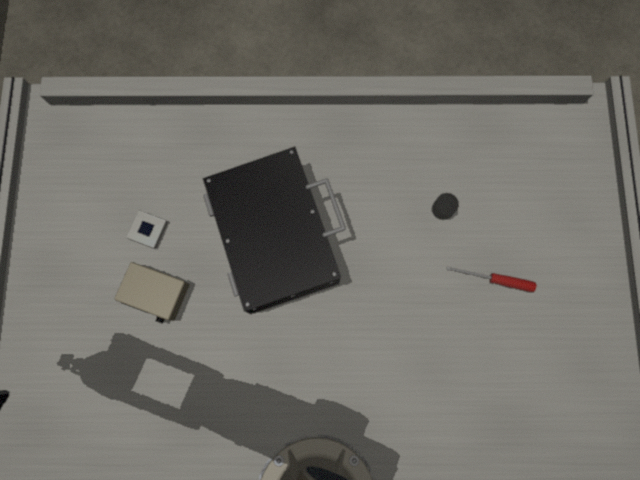

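View pics/wrist0.png

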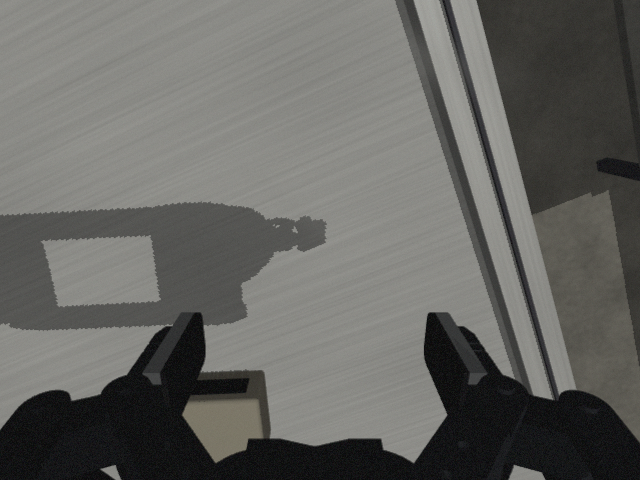

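```bash
cat > h.py <<'E'
import numpy as np, cv2
from scipy.spatial.transform import Rotation as R
from plant import ctrl, read_camera, camera_model
def ray(m,uv):
    d=np.array([(uv[0]-m['mtx'][0,2])/m['mtx'][0,0],-(uv[1]-m['mtx'][1,2])/m['mtx'][1,1],-1.])
    return m['origin'],R.from_quat(m['orientation']).apply(d)
def onz(m,uv,z):
    o,d=ray(m,uv); return o+d*(z-o[2])/d[2]
def proj(m,P):
    p=R.from_quat(m['orientation']).inv().apply(np.asarray(P,float)-m['origin'])
    return np.stack([m['mtx'][0,2]+m['mtx'][0,0]*p[...,0]/-p[...,2], m['mtx'][1,2]-m['mtx'][1,1]*p[...,1]/-p[...,2]],-1)
def crop(img,x0,y0,x1,y1,s,name):
    cv2.imwrite('pics/'+name,cv2.resize(img[y0:y1,x0:x1],None,fx=s,fy=s,interpolation=cv2.INTER_CUBIC))
E
python3 - <<'E'
from h import *
t=cv2.imread('pics/top0.png'); s=cv2.imread('pics/scene0.png')
for n,im in(('top',t),('scene',s)):
    m=camera_model(n)
    g=cv2.cvtColor(im,cv2.COLOR_BGR2GRAY)
    k=(g<45).astype(np.uint8)
    c=max([c for c in cv2.findContours(k,0,2)[0] if cv2.pointPolygonTest(c,(270,230) if n=='top' else (355,250),False)>0],key=cv2.contourArea)
    print(n,cv2.contourArea(c),cv2.approxPolyDP(c,6,True)[:,0].tolist())
crop(t,190,135,365,320,4,'topc.png'); crop(s,265,175,425,335,4,'scc.png')
E
```

```text
top 9623.5 [[294, 148], [204, 179], [241, 284], [235, 272], [252, 282], [251, 264], [256, 274], [269, 257], [264, 269], [279, 260], [284, 268], [292, 264], [279, 257], [302, 262], [305, 245], [319, 251], [310, 246], [323, 230]]
scene 8529.0 [[383, 190], [349, 195], [357, 201], [346, 197], [344, 203], [355, 203], [345, 210], [338, 201], [341, 216], [332, 209], [331, 224], [323, 223], [327, 232], [319, 235], [326, 235], [314, 248], [326, 250], [316, 271], [327, 269], [322, 279], [327, 275], [337, 293], [363, 299], [315, 309], [325, 312], [317, 316], [323, 324], [406, 320], [411, 302], [363, 303], [374, 293], [374, 301], [380, 291], [399, 291], [393, 286], [406, 276]]
```

View pics/topc.png

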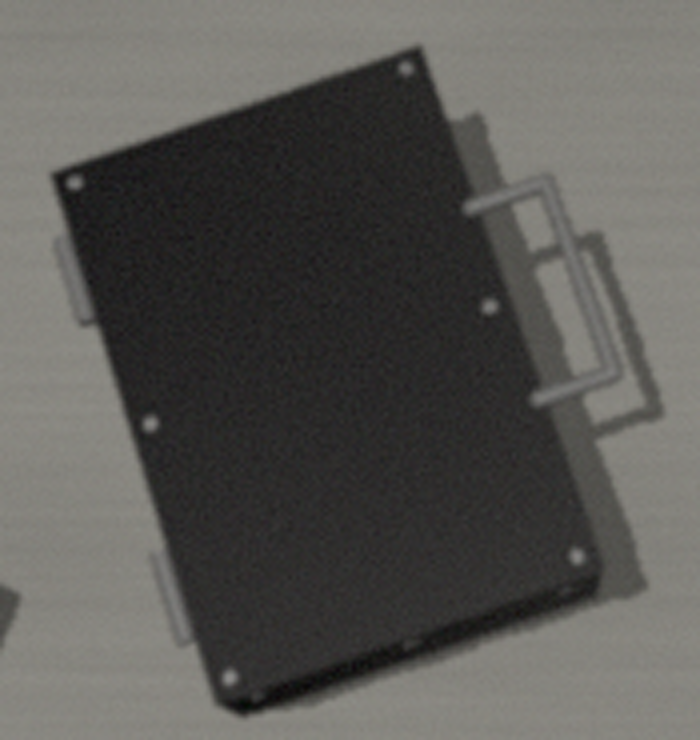

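View pics/scc.png

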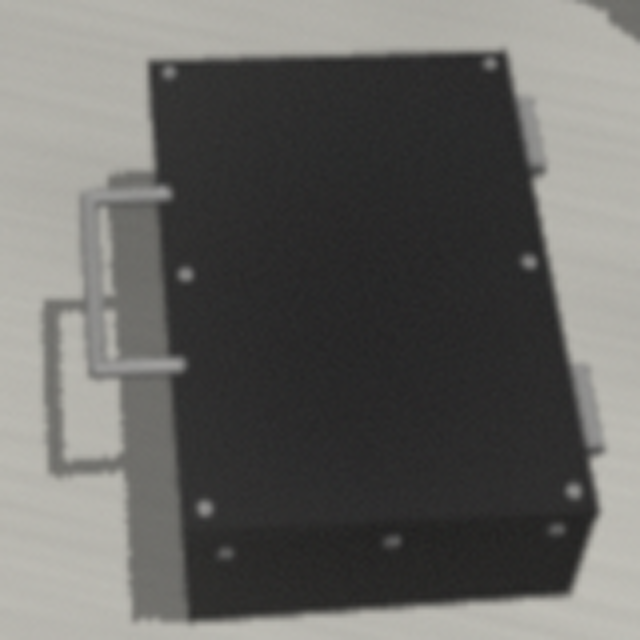

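Run:
```python
from h import *
mt=camera_model('top'); ms=camera_model('scene')
T=dict(hF=(75,182),oF=(406,68),hM=(150,424),oM=(490,306),hN=(229,678),oN=(577,556),b1=(546,184),b2=(614,373))
S=dict(hN=(490,64),oN=(169,72),hM=(529,262),oM=(186,274),hF=(574,491),oF=(205,508),b1=(95,367),b2=(89,195))
P={}
for k in T:
    z=.102 if k[0]=='b' else .104
    a=onz(mt,((T[k][0]+.5)/4-.5+190,(T[k][1]+.5)/4-.5+135),z)
    b=onz(ms,((S[k][0]+.5)/4-.5+265,(S[k][1]+.5)/4-.5+175),z)
    print(k,a.round(4),b.round(4)); P[k]=(a+b)/2
for L in (P,):
    ex=P['hF']-P['hN']+P['oF']-P['oN']; ey=P['hF']-P['oF']+P['hN']-P['oN']+P['hM']-P['oM']
    print(np.degrees(np.arctan2(ex[1],ex[0])),np.degrees(np.arctan2(-ey[0],ey[1])), np.linalg.norm(ex)/2,np.linalg.norm(ey)/3)
    print('screw centre',np.mean([P[k] for k in P if k[0]!='b'],0),'bar mid',(P['b1']+P['b2'])/2, np.linalg.norm(P['b1']-P['b2']))
```

```text
hF [0.6624 0.2296 0.104 ] [0.662  0.2339 0.104 ]
oF [0.7268 0.0522 0.104 ] [0.7178 0.0545 0.104 ]
hM [0.5293 0.1847 0.104 ] [0.5293 0.1887 0.104 ]
oM [0.5928 0.0064 0.104 ] [0.5835 0.0088 0.104 ]
hN [0.3963 0.1398 0.104 ] [0.3971 0.1436 0.104 ]
oN [ 0.4587 -0.0389  0.104 ] [ 0.4497 -0.037   0.104 ]
b1 [ 0.6612 -0.0237  0.102 ] [ 0.6511 -0.0231  0.102 ]
b2 [ 0.5565 -0.0592  0.102 ] [ 0.5445 -0.0578  0.102 ]
18.76688685355086 18.18011809793405 0.28179283457830756 0.1884508727359839
screw centre [0.55880033 0.09720126 0.104     ] bar mid [ 0.60331982 -0.04093191  0.102     ] 0.11128844531079952
```

```bash
cat >> h.py <<'E'
def tri(m1,u1,m2,u2):
    o1,d1=ray(m1,u1);o2,d2=ray(m2,u2)
    A=np.stack([d1,-d2],1);s=np.linalg.lstsq(A,o2-o1,rcond=None)[0]
    p,q=o1+s[0]*d1,o2+s[1]*d2
    return (p+q)/2,np.linalg.norm(p-q)
E
python3 - <<'E'
from h import *
mt=camera_model('top'); ms=camera_model('scene')
T=dict(hF=(75,182),oF=(406,68),hM=(150,424),oM=(490,306),hN=(229,678),oN=(577,556),b1=(546,184),b2=(614,373))
S=dict(hN=(490,64),oN=(169,72),hM=(529,262),oM=(186,274),hF=(574,491),oF=(205,508),b1=(95,367),b2=(89,195))
for k in T:
    p,e=tri(mt,((T[k][0]+.5)/4-.5+190,(T[k][1]+.5)/4-.5+135),ms,((S[k][0]+.5)/4-.5+265,(S[k][1]+.5)/4-.5+175))
    print(k,p.round(4),round(e,4))
E
```

```text
hF [0.6623 0.2318 0.1035] 0.0043
oF [0.7227 0.0537 0.1132] 0.0042
hM [0.5292 0.1868 0.1031] 0.0038
oM [0.5898 0.0083 0.1133] 0.0045
hN [0.3961 0.1418 0.1021] 0.0035
oN [ 0.457  -0.0368  0.113 ] 0.0038
b1 [ 0.6573 -0.0222  0.1126] 0.0029
b2 [ 0.5531 -0.0567  0.1143] 0.004
```

```bash
cat >> h.py <<'E'
yaw=np.radians(18.6)
ex=np.array([np.cos(yaw),np.sin(yaw),0]);ey=np.array([-np.sin(yaw),np.cos(yaw),0]);ez=np.array([0,0,1.])
O=np.array([.559,.0976,0])
def w2b(p): d=np.asarray(p)-O; return np.array([d@ex,d@ey,d[2]])
def b2w(p): return O+p[0]*ex+p[1]*ey+p[2]*ez
def st():
    s=ctrl.state(); M=R.from_quat(s['ee_rot']).as_matrix()
    print('t %.2f tcp'%s['time'],s['tcp_pos'].round(4),'box',(1000*w2b(s['tcp_pos'])).round(1),'F',s['wrist_force'].round(1),'grip',round(float(s['grip_width']),3))
    print('q',s['q'].round(3),'tool axes in box: ',*[np.round([M[:,i]@ex,M[:,i]@ey,M[2,i]],3) for i in range(3)])
    return s,M
def to(pb):
    "shift in tool axes to reach box point pb (m)"
    s=ctrl.state(); M=R.from_quat(s['ee_rot']).as_matrix(); return M.T@(b2w(pb)-s['tcp_pos'])
E
python3 - <<'E'
from h import *
s,M=st()
c=camera_model('wrist'); print('cam in tool',M.T@(c['origin']-s['tcp_pos']), 'look',M.T@R.from_quat(c['orientation']).apply([0,0,-1]))
print(M)
E
```

```text
t 0.15 tcp [0.2466 0.5739 0.2307] box [-144.2  551.1  230.7] F [ 0.1  0.3 -0.3] grip 1.004
q [ 1.163  0.354  1.634 -0.     1.155 -0.002] tool axes in box:  [-0.001 -0.001 -1.   ] [-0.745  0.667 -0.   ] [ 0.667  0.745 -0.001]
cam in tool [-0.1421519   0.08392552  0.0002244 ] look [ 9.45231143e-01 -3.26400944e-01  7.13735931e-04]
[[-4.37492743e-04 -9.18802571e-01  3.94717169e-01]
 [-1.05257739e-03  3.94717411e-01  9.18801968e-01]
 [-9.99999350e-01 -1.35011748e-05 -1.13979682e-03]]
```

Emit:
carry_out(
  targets=[
    {"delta_pos":[0,0,0],"turn":7,"hand":165},
    {"delta_pos":[0,0,0],"turn":7,"hand":165},
    {"delta_pos":[0,0,0],"turn":7,"hand":165},
    {"delta_pos":[0,0,0],"turn":7,"hand":165},
    {"delta_pos":[0,0,0],"turn":7,"hand":165},
    {"delta_pos":[0,0,0],"turn":7,"hand":165},
    {"delta_pos":[0,0,0],"turn":7,"hand":165},
    {"delta_pos":[0,0,0],"turn":7,"hand":165},
    {"delta_pos":[0,0,0],"turn":7,"hand":165},
    {"delta_pos":[0,0,0],"turn":7,"hand":165},
    {"delta_pos":[0,0,0],"turn":7,"hand":165},
    {"delta_pos":[0,0,0],"turn":7,"hand":165},
  ],
)

```text
time: 1.15
tcp_pos: [0.2455, 0.5714, 0.2267]
ee_rot: [0.114, 0.698, -0.12, 0.697]
wrist_force: [-0.5, 0.7, 0.3]
grip_width: 0.354
```

Emit:
carry_out(
  targets=[
    {"delta_pos":[0,0,0],"turn":7,"hand":165},
    {"delta_pos":[0,0,0],"turn":7,"hand":165},
    {"delta_pos":[0,0,0],"turn":7,"hand":165},
    {"delta_pos":[0,0,0],"turn":7,"hand":165},
    {"delta_pos":[0,0,0],"turn":7,"hand":165},
    {"delta_pos":[0,0,0],"turn":7,"hand":165},
    {"delta_pos":[0,0,0],"turn":7,"hand":165},
    {"delta_pos":[0,0,0],"turn":5,"hand":165},
  ],
)

```text
time: 1.82
tcp_pos: [0.2448, 0.5698, 0.224]
ee_rot: [0.424, 0.561, -0.433, 0.564]
wrist_force: [-0.1, 0.2, 0.3]
grip_width: 0.352
```

Run:
```python
from h import *
s,M=st(); print(to([0,-.145,.2]))
```

```text
t 1.82 tcp [0.2448 0.5698 0.224 ] box [-147.2  547.8  224. ] F [-0.1  0.2  0.3] grip 0.352
q [ 1.163  0.359  1.641 -0.     1.155  2.465] tool axes in box:  [-0.009 -0.01  -1.   ] [ 0.998 -0.056 -0.008] [-0.056 -0.998  0.011]
[0.0296904  0.18609473 0.68311273]
```

Emit:
carry_out(
  targets=[
    {"delta_pos":[0,0.011,0.04],"turn":0,"hand":165},
    {"delta_pos":[0,0.011,0.04],"turn":0,"hand":165},
    {"delta_pos":[0,0.011,0.04],"turn":0,"hand":165},
    {"delta_pos":[0,0.011,0.04],"turn":0,"hand":165},
    {"delta_pos":[0,0.011,0.04],"turn":0,"hand":165},
    {"delta_pos":[0,0.011,0.04],"turn":0,"hand":165},
    {"delta_pos":[0,0.011,0.04],"turn":0,"hand":165},
    {"delta_pos":[0,0.011,0.04],"turn":0,"hand":165},
    {"delta_pos":[0,0.011,0.04],"turn":0,"hand":165},
    {"delta_pos":[0,0.011,0.04],"turn":0,"hand":165},
    {"delta_pos":[0,0.011,0.04],"turn":0,"hand":165},
    {"delta_pos":[0,0.011,0.04],"turn":0,"hand":165},
  ],
)

```text
time: 2.82
tcp_pos: [0.4947, 0.1402, 0.225]
ee_rot: [0.423, 0.563, -0.432, 0.564]
wrist_force: [1.2, 1.5, -0.4]
grip_width: 0.352
```

Run:
```python
from h import *
s,M=st(); print(to([0,-.145,.2]))
```

```text
t 2.82 tcp [0.4947 0.1402 0.225 ] box [-47.4  60.8 225. ] F [ 1.2  1.5 -0.4] grip 0.352
q [ 0.279  0.192  1.868 -0.01   1.091  1.582] tool axes in box:  [-0.01  -0.008 -1.   ] [ 0.999 -0.053 -0.009] [-0.053 -0.999  0.009]
[0.02625136 0.05844586 0.20283546]
```

Emit:
carry_out(
  targets=[
    {"delta_pos":[0,0.0117,0.0395],"turn":0,"hand":165},
    {"delta_pos":[0,0.0117,0.0395],"turn":0,"hand":165},
    {"delta_pos":[0,0.0117,0.0395],"turn":0,"hand":165},
    {"delta_pos":[0,0.0117,0.0395],"turn":0,"hand":165},
    {"delta_pos":[0,0.0117,0.0395],"turn":-3,"hand":165},
  ],
)

```text
time: 3.23
tcp_pos: [0.6026, -0.0381, 0.2259]
ee_rot: [0.409, 0.574, -0.418, 0.574]
wrist_force: [1.4, -0.0, 0.8]
grip_width: 0.354
```

Run:
```python
from h import *
for i in range(2): read_camera('wrist')
s,M=st(); print(to([0,-.145,.1]))
im=read_camera('wrist'); cv2.imwrite('pics/w1.png',im)
im=read_camera('scene'); cv2.imwrite('pics/s1.png',im)
```

```text
t 3.33 tcp [ 0.6046 -0.041   0.2259] box [  -1.  -145.9  225.9] F [ 0.6  0.8 -0.1] grip 0.35
q [-0.063  0.331  1.678 -0.014  1.137  1.192] tool axes in box:  [-0.009 -0.01  -1.   ] [ 1.    -0.003 -0.009] [-0.003 -1.     0.01 ]
[ 0.12583759  0.00204632 -0.00216114]
```

View pics/w1.png

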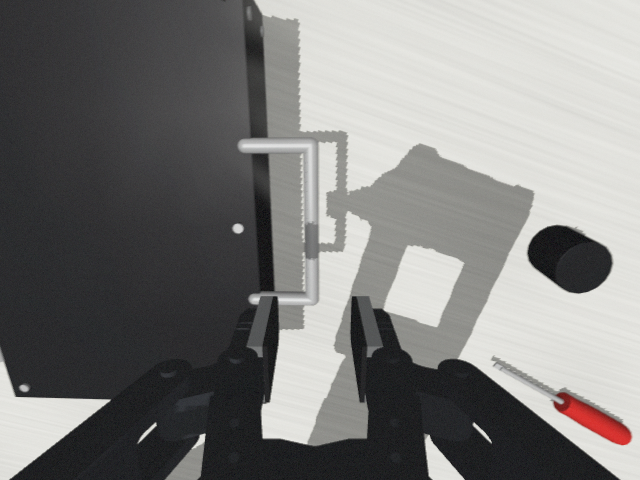

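View pics/s1.png

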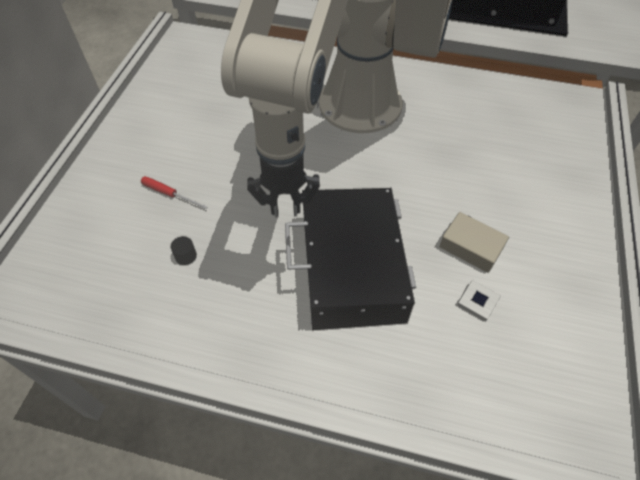

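Run:
```python
from h import *
m=camera_model('wrist')
for uv in [(312,145),(313,298),(312,220)]:
    for z in (.102,.1135): print(uv,z,(1000*w2b(onz(m,uv,z))).round(1))
```

```text
(312, 145) 0.102 [  53.8 -140.8  102. ]
(312, 145) 0.1135 [  55.1 -140.8  113.5]
(313, 298) 0.102 [ -61.4 -141.   102. ]
(313, 298) 0.1135 [ -55.1 -141.   113.5]
(312, 220) 0.102 [   1.3 -140.5  102. ]
(312, 220) 0.1135 [   4.9 -140.6  113.5]
```

Emit:
carry_out(
  targets=[
    {"delta_pos":[0.0315,0.0005,-0.001],"turn":0,"hand":165},
    {"delta_pos":[0.0315,0.0005,-0.001],"turn":0,"hand":165},
    {"delta_pos":[0.0315,0.0005,-0.001],"turn":0,"hand":165},
    {"delta_pos":[0.0315,0.0005,-0.001],"turn":0,"hand":165},
  ],
  squeeze=40,
)

```text
time: 3.77
tcp_pos: [0.6055, -0.0302, 0.1036]
ee_rot: [0.412, 0.57, -0.415, 0.577]
wrist_force: [1.1, 0.3, 0.3]
grip_width: 0.351
```

Run:
```python
from h import *
read_camera('wrist')
s,M=st(); print(to([0,-.143,.1]))
im=read_camera('wrist'); cv2.imwrite('pics/w2.png',im)
```

```text
t 3.82 tcp [ 0.6042 -0.0308  0.098 ] box [   1.9 -136.1   98. ] F [ 8.  -8.4 -8.7] grip 0.354
q [-0.047  0.473  1.785 -0.014  0.88   1.21 ] tool axes in box:  [-0.001 -0.011 -1.   ] [ 1.    -0.002 -0.001] [-0.002 -1.     0.011]
[-0.00188904 -0.00189634  0.00693875]
```

View pics/w2.png

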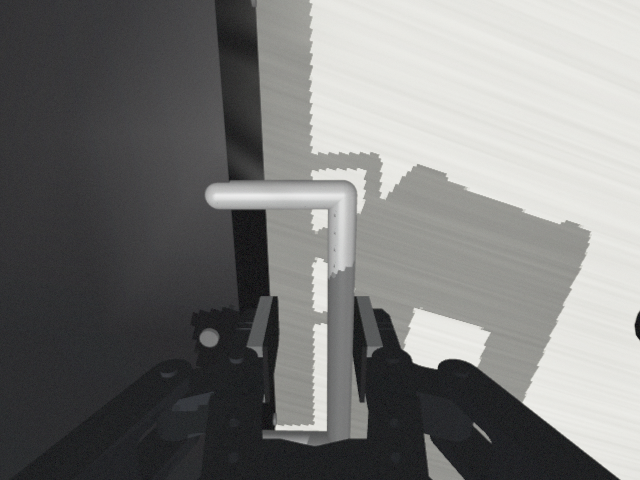

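Emit:
carry_out(
  targets=[
    {"delta_pos":[0,0,0.007],"turn":0,"hand":165},
  ],
)

```text
time: 3.95
tcp_pos: [0.6051, -0.0359, 0.0993]
ee_rot: [0.41, 0.572, -0.416, 0.576]
wrist_force: [-0.6, -0.2, 1.0]
grip_width: 0.354
```

Run:
```python
from h import *
read_camera('wrist')
s,M=st()
im=read_camera('wrist'); cv2.imwrite('pics/w3.png',im)
im=read_camera('scene'); cv2.imwrite('pics/s3.png',im)
```

```text
t 4.00 tcp [ 0.6053 -0.0372  0.0992] box [   0.8 -142.5   99.2] F [-0.8 -0.5 -0.5] grip 0.353
q [-0.058  0.475  1.778 -0.014  0.888  1.198] tool axes in box:  [-0.004 -0.01  -1.   ] [ 1.    -0.001 -0.004] [-0.001 -1.     0.01 ]
```

View pics/w3.png

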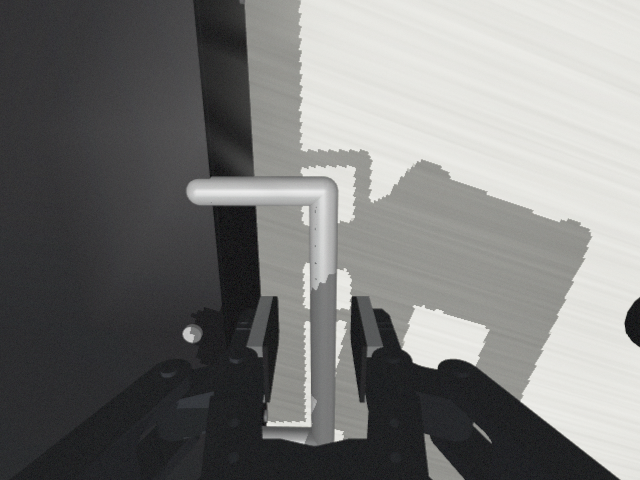

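View pics/s3.png

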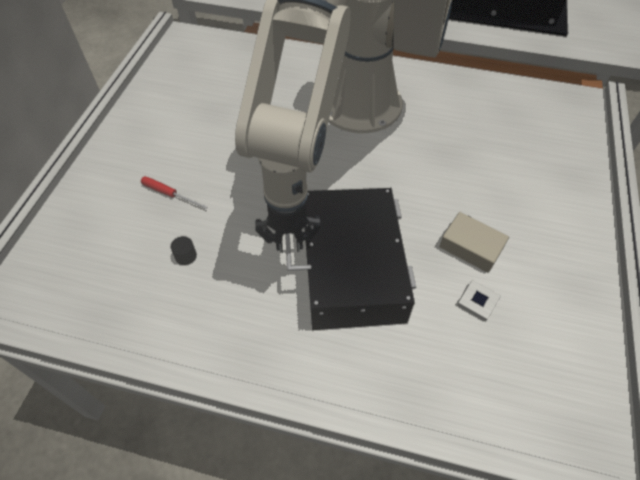

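Emit:
carry_out(
  targets=[
    {"delta_pos":[0,0,0.001],"turn":0,"hand":255},
  ],
  squeeze=40,
)

```text
time: 4.18
tcp_pos: [0.6063, -0.0375, 0.1012]
ee_rot: [0.41, 0.571, -0.416, 0.576]
wrist_force: [-1.4, -0.3, 0.3]
grip_width: 0.226
```

Run:
```python
from h import *
for i in range(4): read_camera('wrist')
s,M=st()
```

```text
t 4.38 tcp [ 0.6072 -0.0398  0.1016] box [   1.9 -145.6  101.6] F [  1.4 -10.3  -0.6] grip 0.101
q [-0.06   0.473  1.776 -0.017  0.889  1.198] tool axes in box:  [-0.001 -0.014 -1.   ] [ 1.    -0.001 -0.001] [-0.001 -1.     0.014]
```

Emit:
carry_out(
  targets=[
    {"delta_pos":[-0.0125,0,-0.001],"turn":0,"hand":255},
    {"delta_pos":[-0.0125,0,-0.0015],"turn":0,"hand":255},
    {"delta_pos":[-0.0125,0,-0.002],"turn":0,"hand":255},
    {"delta_pos":[-0.0125,0,-0.0025],"turn":0,"hand":255},
    {"delta_pos":[-0.012,0,-0.0035],"turn":0,"hand":255},
    {"delta_pos":[-0.012,0,-0.004],"turn":0,"hand":255},
  ],
)

```text
time: 4.88
tcp_pos: [0.6019, -0.0247, 0.1801]
ee_rot: [0.41, 0.569, -0.416, 0.578]
wrist_force: [2.1, 0.0, -5.1]
grip_width: 0.099
```

Run:
```python
from h import *
s,M=st()
read_camera('wrist');s,M=st()
cv2.imwrite('pics/s4.png',read_camera('scene'))
```

```text
t 4.88 tcp [ 0.6019 -0.0247  0.1801] box [   1.6 -129.6  180.1] F [ 2.1  0.  -5.1] grip 0.099
q [-0.035  0.368  1.735 -0.017  1.033  1.221] tool axes in box:  [-0.    -0.015 -1.   ] [ 1.    -0.001 -0.   ] [-0.001 -1.     0.015]
t 4.93 tcp [ 0.6018 -0.0239  0.1825] box [   1.8 -128.8  182.5] F [-4.3  0.3  2. ] grip 0.094
q [-0.034  0.365  1.734 -0.016  1.037  1.221] tool axes in box:  [ 0.001 -0.015 -1.   ] [ 1.    -0.001  0.001] [-0.002 -1.     0.015]
```

View pics/s4.png

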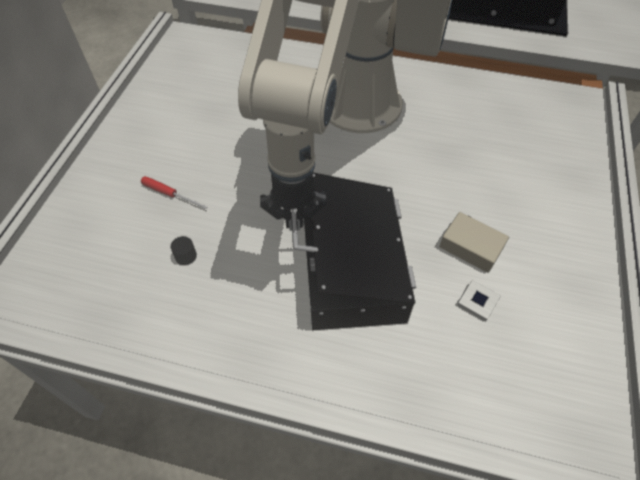

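Emit:
carry_out(
  targets=[
    {"delta_pos":[-0.0115,0,-0.005],"turn":0,"hand":255},
    {"delta_pos":[-0.0112,0,-0.0055],"turn":0,"hand":255},
    {"delta_pos":[-0.011,0,-0.006],"turn":0,"hand":255},
    {"delta_pos":[-0.0106,0,-0.0066],"turn":0,"hand":255},
    {"delta_pos":[-0.0103,0,-0.0071],"turn":0,"hand":255},
    {"delta_pos":[-0.01,0,-0.0076],"turn":0,"hand":255},
    {"delta_pos":[-0.0095,0,-0.0081],"turn":0,"hand":255},
    {"delta_pos":[-0.0091,0,-0.0086],"turn":0,"hand":255},
  ],
)

```text
time: 5.65
tcp_pos: [0.5832, 0.03, 0.2707]
ee_rot: [0.409, 0.567, -0.417, 0.581]
wrist_force: [2.1, -2.8, -3.8]
grip_width: 0.094
```

Run:
```python
from h import *
read_camera('wrist');s,M=st()
b=w2b(s['tcp_pos'])*1000+[0,0,12]; print('theta',np.arctan2(b[2]-102,105-b[1]),np.hypot(b[2]-102,105-b[1]))
cv2.imwrite('pics/s5.png',read_camera('scene'))
cv2.imwrite('pics/t5.png',read_camera('top'))
```

```text
t 5.70 tcp [0.5828 0.0316 0.2725] box [  1.5 -70.2 272.5] F [-3.7 -2.5  4.9] grip 0.094
q [ 0.063  0.248  1.685 -0.021  1.201  1.317] tool axes in box:  [ 0.003 -0.021 -1.   ] [ 1.    -0.     0.003] [-0.    -1.     0.021]
theta 0.8057542093663967 252.9277144885898
```

View pics/s5.png

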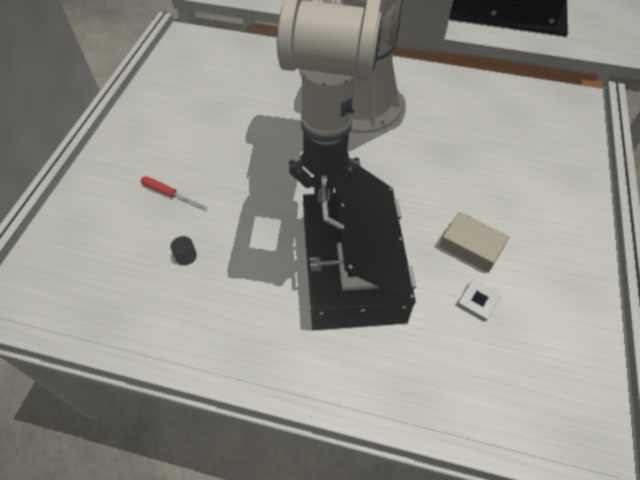

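View pics/t5.png

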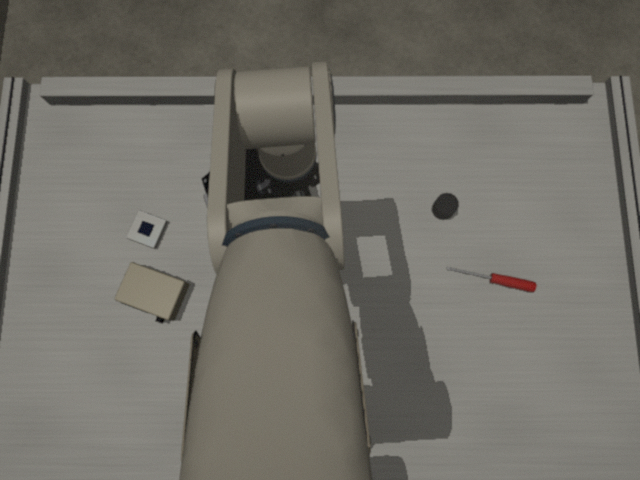

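Run:
```python
from h import *
D=[(.354,1.634,1.155,.6246,.2306),(.192,1.868,1.091,.5142,.225),(.331,1.678,1.137,.606,.2259),(.475,1.778,.888,.6064,.0992),(.248,1.685,1.201,.5837,.2725),(.365,1.734,1.037,.6023,.1825)]
A=[];b=[]
for q2,q3,q5,r,z in D:
    t=q2+q3+q5
    A+= [[1,np.sin(q2),np.sin(q2+q3),0,0.],[0,np.cos(q2),np.cos(q2+q3),1,0]]; b+=[r,z]
x,*_=np.linalg.lstsq(np.array(A),np.array(b),rcond=None); print('a1,a2,a4,d1-L',x[:4])
print(np.array(A)@x-b)
print(tri(camera_model('top'),(275,105),camera_model('scene'),(332,40)))
```

```text
a1,a2,a4,d1-L [-0.01289242  0.52777512  0.49267134 -0.06280605]
[-0.00412508  0.00201047  0.00850358 -0.00124668 -0.0012499   0.00137316
  0.00448363 -0.00329123 -0.00633579  0.00175086 -0.00127643 -0.00059658]
(array([0.58187473, 0.04142297, 0.6143581 ]), np.float64(0.00569092236323035))
```

Emit:
carry_out(
  targets=[
    {"delta_pos":[-0.0085,0,-0.0092],"turn":0,"hand":255},
    {"delta_pos":[-0.008,0,-0.0096],"turn":0,"hand":255},
    {"delta_pos":[-0.0075,0,-0.01],"turn":0,"hand":255},
    {"delta_pos":[-0.007,0,-0.0104],"turn":0,"hand":255},
    {"delta_pos":[-0.0065,0,-0.0107],"turn":0,"hand":255},
    {"delta_pos":[-0.006,0,-0.011],"turn":0,"hand":255},
  ],
)

```text
time: 6.3
tcp_pos: [0.5652, 0.083, 0.3135]
ee_rot: [0.407, 0.563, -0.419, 0.584]
wrist_force: [2.0, -6.9, 1.2]
grip_width: 0.095
```

Run:
```python
from h import *
read_camera('wrist');s,M=st()
b=w2b(s['tcp_pos'])*1000+[0,0,12]; print('theta',np.arctan2(b[2]-102,105-b[1]),np.hypot(b[2]-102,105-b[1]))
cv2.imwrite('pics/w6.png',read_camera('wrist'))
```

```text
t 6.35 tcp [0.5647 0.0847 0.3144] box [  1.3 -14.1 314.4] F [-2.4 -4.2  9.7] grip 0.094
q [ 0.165  0.195  1.66  -0.033  1.279  1.422] tool axes in box:  [ 0.003 -0.033 -0.999] [ 1.    -0.001  0.003] [-0.001 -0.999  0.033]
theta 1.0830203049885285 254.04499213027665
```

View pics/w6.png

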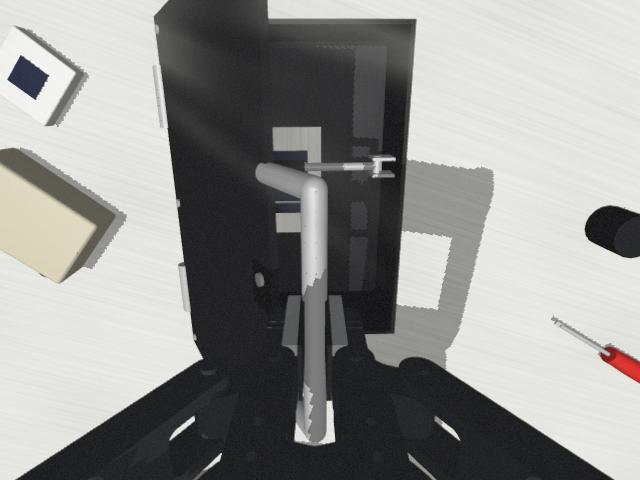

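Emit:
carry_out(
  targets=[
    {"delta_pos":[-0.005,0,-0.0115],"turn":0,"hand":255},
    {"delta_pos":[-0.0045,0,-0.0115],"turn":0,"hand":255},
  ],
)

```text
time: 6.57
tcp_pos: [0.5587, 0.1024, 0.3239]
ee_rot: [0.406, 0.562, -0.42, 0.586]
wrist_force: [-1.3, -8.4, 6.9]
grip_width: 0.091
```

Run:
```python
from h import *
read_camera('wrist');s,M=st()
b=w2b(s['tcp_pos'])*1000+[0,0,12]; print('theta',np.arctan2(b[2]-102,105-b[1]),np.hypot(b[2]-102,105-b[1]))
```

```text
t 6.62 tcp [0.5582 0.104  0.3246] box [  1.3   6.3 324.6] F [-2.  -7.3 11.9] grip 0.094
q [ 0.204  0.182  1.653 -0.039  1.298  1.461] tool axes in box:  [ 0.004 -0.038 -0.999] [ 1.    -0.001  0.004] [-0.001 -0.999  0.038]
theta 1.1726498011362774 254.50029396392068
```

Emit:
carry_out(
  targets=[
    {"delta_pos":[-0.007,0,-0.006],"turn":0,"hand":255},
    {"delta_pos":[-0.006,0,-0.002],"turn":0,"hand":255},
  ],
)

```text
time: 6.78
tcp_pos: [0.5538, 0.1126, 0.3302]
ee_rot: [0.405, 0.564, -0.421, 0.584]
wrist_force: [22.7, -10.5, -50.9]
grip_width: 0.094
```

Run:
```python
from h import *
read_camera('wrist');s,M=st()
b=w2b(s['tcp_pos'])*1000+[0,0,12]; print('theta',np.arctan2(b[2]-102,105-b[1]),np.hypot(b[2]-102,105-b[1]))
cv2.imwrite('pics/s7.png',read_camera('scene'))
cv2.imwrite('pics/w7.png',read_camera('wrist'))
```

```text
t 6.83 tcp [0.5541 0.1123 0.3299] box [  0.   15.5 329.9] F [  9.4  -2.1 -23.6] grip 0.092
q [ 0.219  0.179  1.646 -0.037  1.316  1.475] tool axes in box:  [-0.003 -0.036 -0.999] [ 1.    -0.    -0.003] [-0.    -0.999  0.036]
theta 1.2138478762270646 256.0696109704886
```

View pics/s7.png

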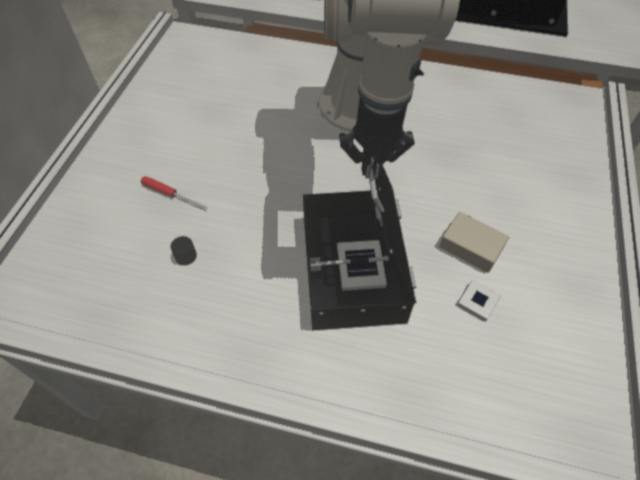

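View pics/w7.png

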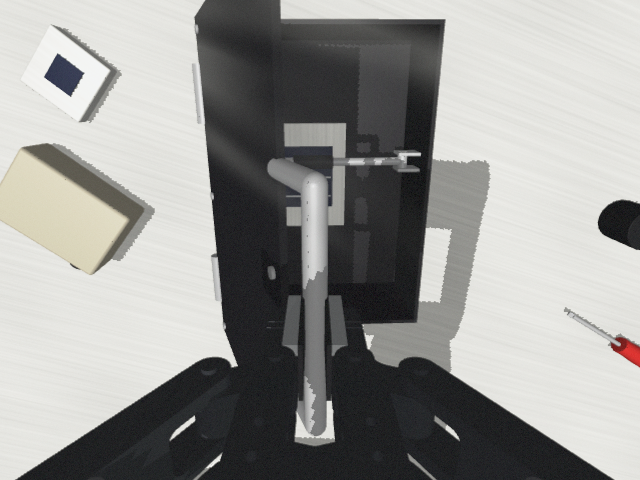

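Emit:
carry_out(
  targets=[
    {"delta_pos":[0.003,0,0],"turn":0,"hand":165},
  ],
)

```text
time: 7.02
tcp_pos: [0.554, 0.1123, 0.3253]
ee_rot: [0.404, 0.565, -0.421, 0.583]
wrist_force: [-0.3, 0.2, 0.2]
grip_width: 0.216
```

Run:
```python
from h import *
for i in range(3):read_camera('wrist')
s,M=st()
cv2.imwrite('pics/w8.png',read_camera('wrist'))
```

```text
t 7.17 tcp [0.5537 0.1125 0.3261] box [-3.000e-01  1.580e+01  3.261e+02] F [ 1.2 -1.2 -0.4] grip 0.35
q [ 0.218  0.182  1.65  -0.035  1.311  1.474] tool axes in box:  [-0.005 -0.034 -0.999] [ 1.    -0.001 -0.005] [-0.001 -0.999  0.034]
```

View pics/w8.png

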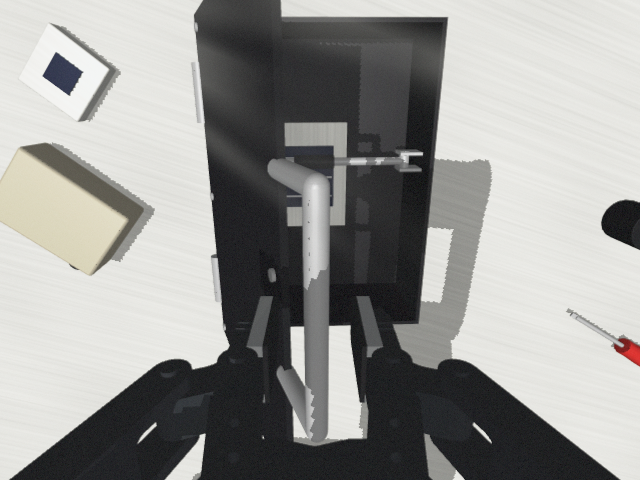

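Emit:
carry_out(
  targets=[
    {"delta_pos":[-0.025,0,0],"turn":0,"hand":165},
    {"delta_pos":[-0.02,0,0],"turn":0,"hand":165},
    {"delta_pos":[0,0.004,0.035],"turn":0,"hand":165},
    {"delta_pos":[0,0.004,0.035],"turn":0,"hand":165},
    {"delta_pos":[0,0.004,0.035],"turn":0,"hand":165},
    {"delta_pos":[0,0,0],"turn":7,"hand":165},
    {"delta_pos":[0,0,0],"turn":7,"hand":165},
    {"delta_pos":[0,0,0],"turn":7,"hand":165},
    {"delta_pos":[0,0,0],"turn":7,"hand":165},
    {"delta_pos":[0.005,0,0],"turn":7,"hand":165},
    {"delta_pos":[0.005,0,0],"turn":7,"hand":165},
    {"delta_pos":[0.005,0,0],"turn":7,"hand":165},
  ],
)

```text
time: 8.22
tcp_pos: [0.6033, 0.0169, 0.3742]
ee_rot: [0.619, 0.337, -0.612, 0.36]
wrist_force: [0.8, -0.8, -0.5]
grip_width: 0.35
```

Emit:
carry_out(
  targets=[
    {"delta_pos":[0.005,0,0],"turn":7,"hand":165},
    {"delta_pos":[0.005,0,0],"turn":7,"hand":165},
    {"delta_pos":[0.005,0,0],"turn":7,"hand":165},
    {"delta_pos":[0.005,0,0],"turn":7,"hand":165},
    {"delta_pos":[0.005,0,0],"turn":6,"hand":165},
  ],
)

```text
time: 8.63
tcp_pos: [0.6051, 0.0178, 0.3531]
ee_rot: [0.701, 0.138, -0.682, 0.157]
wrist_force: [-0.5, 0.1, 0.4]
grip_width: 0.355
```

Run:
```python
from h import *
s,M=st(); print(to([.025,-.041,.2]))
cv2.imwrite('pics/w9.png',read_camera('wrist'))
cv2.imwrite('pics/s9.png',read_camera('scene'))
```

```text
t 8.63 tcp [0.6051 0.0178 0.3531] box [ 18.2 -90.3 353.1] F [-0.5  0.1  0.4] grip 0.355
q [ 0.039  0.215  1.552 -0.022  1.344  2.766] tool axes in box:  [ 0.024 -0.03  -0.999] [ 0.095 -0.995  0.032] [-0.995 -0.095 -0.021]
[ 0.15170536 -0.05332691 -0.00822357]
```

View pics/w9.png

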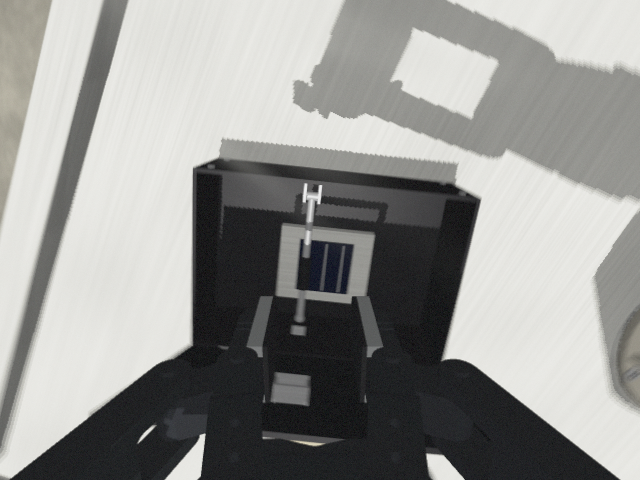

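View pics/s9.png

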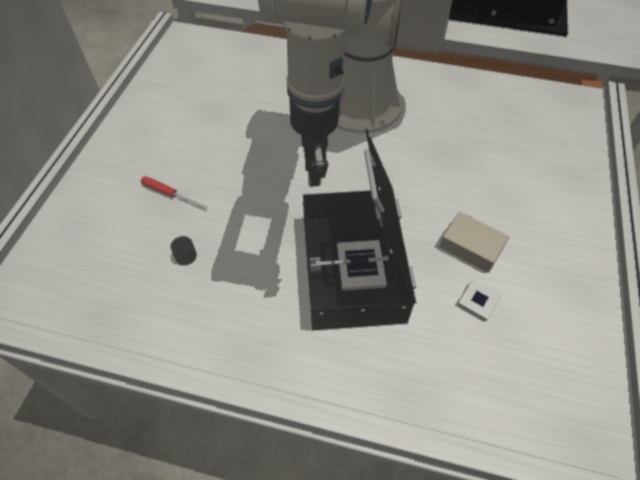

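Run:
```python
from h import *
m=camera_model('wrist')
for uv in [(312,195),(309,225),(307,255),(302,292),(298,328)]:
    print(uv,(1000*w2b(onz(m,uv,.072))).round(1))
```

```text
(312, 195) [ 25.9 -84.5  72. ]
(309, 225) [ 25.9 -49.7  72. ]
(307, 255) [ 24.8 -13.3  72. ]
(302, 292) [26.3 34.5 72. ]
(298, 328) [26.8 83.9 72. ]
```

Run:
```python
from h import *
s,M=st(); print(to([.0255,-.046,.2]), to([.0255,-.046,.11]))
```

```text
t 8.73 tcp [0.6047 0.0178 0.3525] box [ 17.8 -90.2 352.5] F [-0.9  0.1 -0.2] grip 0.35
q [ 0.039  0.215  1.552 -0.023  1.344  2.762] tool axes in box:  [ 0.023 -0.03  -0.999] [ 0.099 -0.995  0.032] [-0.995 -0.1   -0.02 ]
[ 0.15125041 -0.04807585 -0.00904417] [ 0.24118787 -0.05092748 -0.00727731]
```

Emit:
carry_out(
  targets=[
    {"delta_pos":[0.03,-0.0097,-0.0018],"turn":0,"hand":165},
    {"delta_pos":[0.03,-0.0097,-0.0018],"turn":0,"hand":165},
    {"delta_pos":[0.03,-0.0097,-0.0018],"turn":0,"hand":165},
    {"delta_pos":[0.03,-0.0097,-0.0018],"turn":0,"hand":165},
    {"delta_pos":[0.03,-0.0097,-0.0018],"turn":0,"hand":165},
    {"delta_pos":[0.005,0,0],"turn":4,"hand":165},
  ],
)

```text
time: 9.23
tcp_pos: [0.6029, 0.0648, 0.2]
ee_rot: [0.709, 0.124, -0.679, 0.143]
wrist_force: [-1.2, 0.4, -0.7]
grip_width: 0.355
```

Run:
```python
from h import *
read_camera('wrist')
s,M=st(); print(to([.0255,-.046,.064]))
m=camera_model('wrist')
cv2.imwrite('pics/w10.png',read_camera('wrist'))
cv2.imwrite('pics/s10.png',read_camera('scene'))
```

```text
t 9.28 tcp [0.6036 0.0643 0.2011] box [ 31.6 -45.8 201.1] F [ 0.4  0.1 -0.2] grip 0.354
q [ 0.117  0.332  1.738 -0.028  1.026  2.899] tool axes in box:  [ 0.04  -0.033 -0.999] [ 0.048 -0.998  0.034] [-0.998 -0.049 -0.039]
[ 0.13664277 -0.00477463  0.01142054]
```

View pics/w10.png

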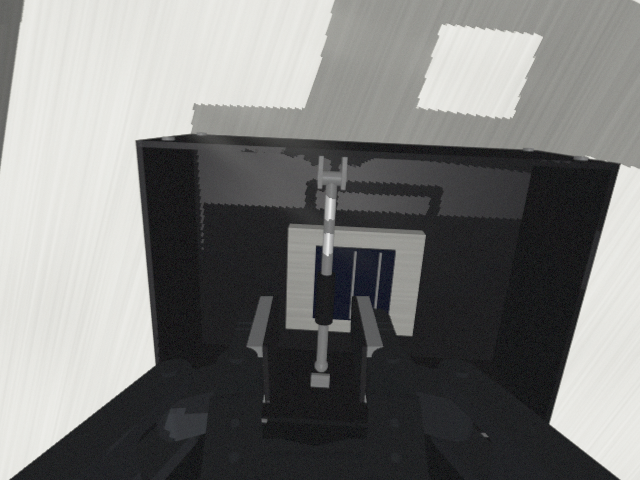

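View pics/s10.png

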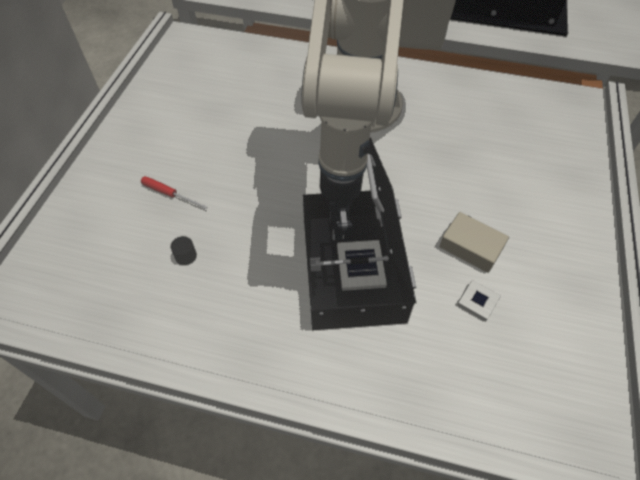

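```bash
python3 - <<'E'
from h import *
m=camera_model('scene')
def L(tcp,ax,uv):
    d0=-(ax[0]*ex+ax[1]*ey+ax[2]*ez); o,d=ray(m,uv)
    A=np.stack([d0,-d],1); s=np.linalg.lstsq(A,o-np.array(tcp),rcond=None)[0]
    print(s[0],np.linalg.norm(np.array(tcp)+s[0]*d0-o-s[1]*d), 511/np.linalg.norm(s[1]*d))
L([.6036,.0643,.2011],[.04,-.033,-.999],(352,85))
L([.6053,-.0372,.0992],[-.004,-.01,-1],(283,136))
L([.5828,.0316,.2725],[.003,-.021,-1],(332,40))
E
python3 - <<'E'
import sys; sys.path.insert(0,'.')
from h import *
crop(cv2.imread('pics/s10.png'),280,40,430,280,3,'../..pics/s10c.png') if 0 else cv2.imwrite('pics/s10c.png',cv2.resize(cv2.imread('pics/s10.png')[40:240,270:440],None,fx=3,fy=3,interpolation=cv2.INTER_CUBIC))
E
```

```text
0.3483897831808567 0.005679003938002922 665.2276238887813
0.3391063018946063 0.005140390751006465 601.4151766435895
0.3398883432098311 0.005636631601112562 689.7291849736985
```

View pics/s10c.png

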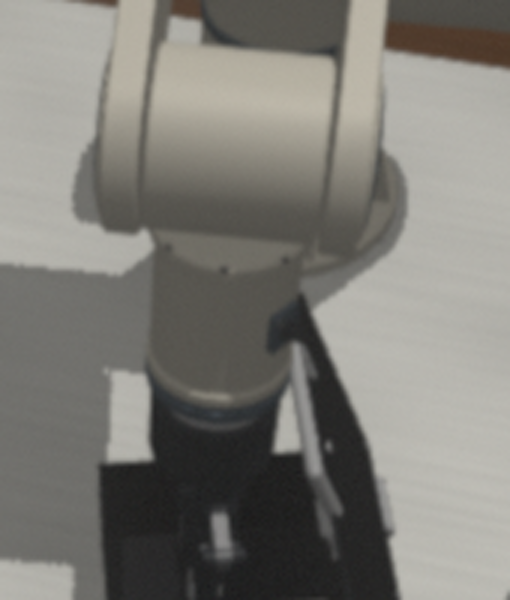

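Run:
```python
from h import *
m=camera_model('wrist')
for uv in [(332,182),(330,215),(328,240),(326,275),(323,322),(321,366)]:
    print(uv,(1000*w2b(onz(m,uv,.072))).round(1))
for p in ([.0255,-.046,.064],[.0265,-.046,.10]): print(to(p))
```

```text
(332, 182) [ 28.8 -81.8  72. ]
(330, 215) [ 28.6 -57.4  72. ]
(328, 240) [ 28.8 -38.1  72. ]
(326, 275) [28.5 -9.7 72. ]
(323, 322) [28.3 31.2 72. ]
(321, 366) [27.5 72.4 72. ]
[ 0.14007819 -0.00648917  0.01397528]
[ 0.10417984 -0.00512521  0.01143592]
```

Emit:
carry_out(
  targets=[
    {"delta_pos":[0.034,-0.0012,0.003],"turn":0,"hand":165},
    {"delta_pos":[0.034,-0.0012,0.003],"turn":0,"hand":165},
    {"delta_pos":[0.034,-0.0012,0.003],"turn":0,"hand":165},
  ],
)

```text
time: 9.63
tcp_pos: [0.6132, 0.0627, 0.114]
ee_rot: [0.719, 0.127, -0.667, 0.148]
wrist_force: [0.2, 0.2, -0.0]
grip_width: 0.357
```

Run:
```python
from h import *
read_camera('wrist')
s,M=st(); print(to([.0275,-.046,.064]))
m=camera_model('wrist')
cv2.imwrite('pics/w11.png',read_camera('wrist'))
cv2.imwrite('pics/s11.png',read_camera('scene')[40:300,250:460])
```

```text
t 9.68 tcp [0.609  0.0622 0.1071] box [ 36.  -49.5 107.1] F [-2.8 -0.3 -4.5] grip 0.353
q [ 0.113  0.443  1.813 -0.032  0.818  2.884] tool axes in box:  [ 0.061 -0.037 -0.997] [ 0.065 -0.997  0.041] [-0.996 -0.068 -0.058]
[ 0.04236113 -0.00585238  0.01076328]
```

View pics/w11.png

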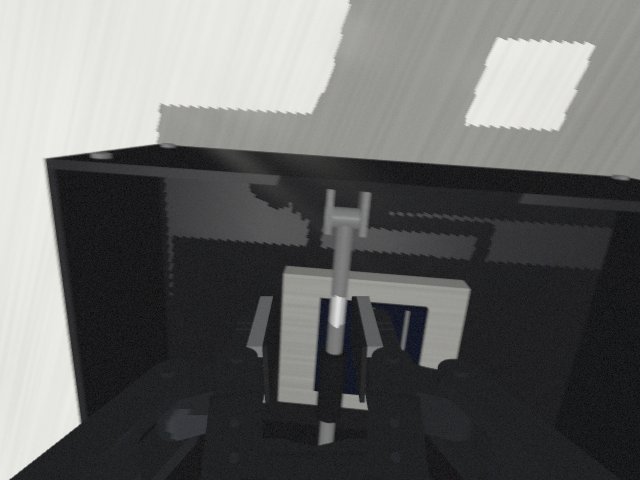

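View pics/s11.png

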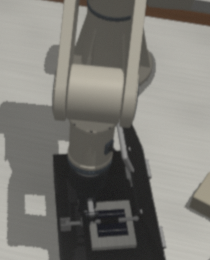

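Emit:
carry_out(
  targets=[
    {"delta_pos":[0.017,-0.002,0.006],"turn":0,"hand":165},
    {"delta_pos":[0.02,-0.003,0.006],"turn":0,"hand":165},
  ],
)

```text
time: 9.95
tcp_pos: [0.6067, 0.0622, 0.0822]
ee_rot: [0.721, 0.127, -0.665, 0.149]
wrist_force: [-0.9, 1.1, -0.2]
grip_width: 0.356
```

Run:
```python
from h import *
read_camera('wrist')
s,M=st(); print(to([.0275,-.046,.064]))
m=camera_model('wrist')
cv2.imwrite('pics/w12.png',read_camera('wrist'))
```

```text
t 10.00 tcp [0.6044 0.0621 0.0789] box [ 31.7 -48.2  78.9] F [-1.6  0.9 -2.2] grip 0.355
q [ 0.113  0.473  1.846 -0.035  0.746  2.887] tool axes in box:  [ 0.07  -0.039 -0.997] [ 0.066 -0.997  0.044] [-0.995 -0.069 -0.067]
[ 0.01444942 -0.00307531  0.00498877]
```

View pics/w12.png

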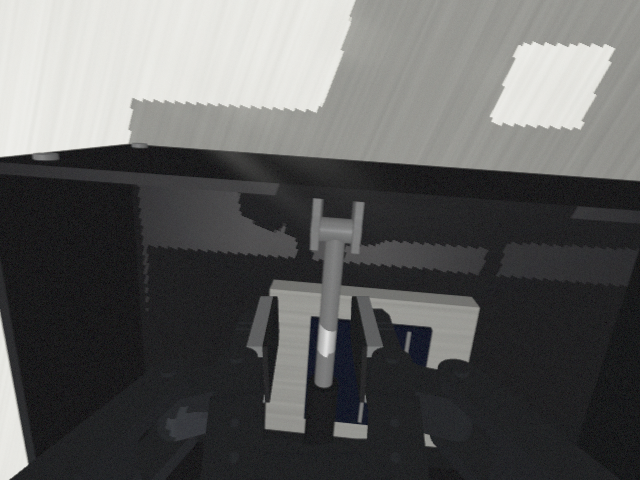

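Emit:
carry_out(
  targets=[
    {"delta_pos":[0.016,-0.002,0.006],"turn":0,"hand":165},
    {"delta_pos":[0,0,0],"turn":0,"hand":255},
  ],
  squeeze=40,
)

```text
time: 10.22
tcp_pos: [0.6026, 0.0616, 0.0684]
ee_rot: [0.721, 0.127, -0.665, 0.149]
wrist_force: [-1.6, -0.4, -0.4]
grip_width: 0.227
```

Run:
```python
from h import *
for i in range(4):read_camera('wrist')
s,M=st()
m=camera_model('wrist')
cv2.imwrite('pics/w13.png',read_camera('wrist'))
```

```text
t 10.42 tcp [0.5997 0.0602 0.0688] box [ 26.6 -48.4  68.8] F [-13.4  -7.    0.3] grip 0.071
q [ 0.112  0.483  1.86  -0.038  0.725  2.888] tool axes in box:  [ 0.067 -0.04  -0.997] [ 0.067 -0.997  0.045] [-0.995 -0.07  -0.064]
```

View pics/w13.png

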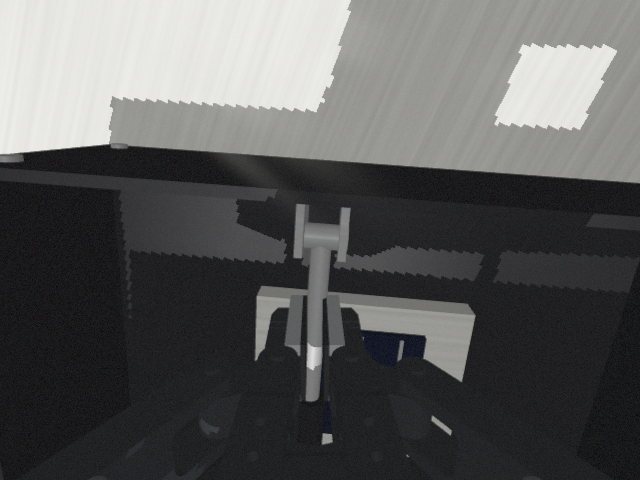

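Emit:
carry_out(
  targets=[
    {"delta_pos":[-0.005,0.0005,-0.0003],"turn":0,"hand":255},
    {"delta_pos":[-0.0048,0.0012,-0.0003],"turn":0,"hand":255},
    {"delta_pos":[-0.0045,0.0019,-0.0002],"turn":0,"hand":255},
  ],
  squeeze=60,
)

```text
time: 10.72
tcp_pos: [0.6025, 0.056, 0.0883]
ee_rot: [0.719, 0.126, -0.667, 0.15]
wrist_force: [0.0, 0.3, 0.6]
grip_width: 0.0
```

Run:
```python
from h import *
for i in range(1):read_camera('wrist')
s,M=st()
cv2.imwrite('pics/w14.png',read_camera('wrist'))
cv2.imwrite('pics/s14.png',cv2.resize(read_camera('scene')[40:300,250:460],None,fx=2,fy=2))
```

```text
t 10.77 tcp [0.6039 0.0559 0.0898] box [ 29.2 -53.9  89.8] F [ 0.8 -0.6  0.7] grip 0.001
q [ 0.104  0.455  1.845 -0.038  0.763  2.879] tool axes in box:  [ 0.071 -0.043 -0.997] [ 0.067 -0.997  0.047] [-0.995 -0.07  -0.068]
```

View pics/w14.png

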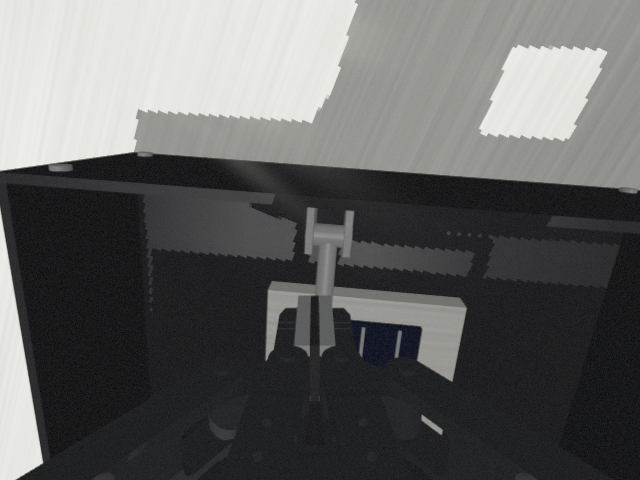

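View pics/s14.png

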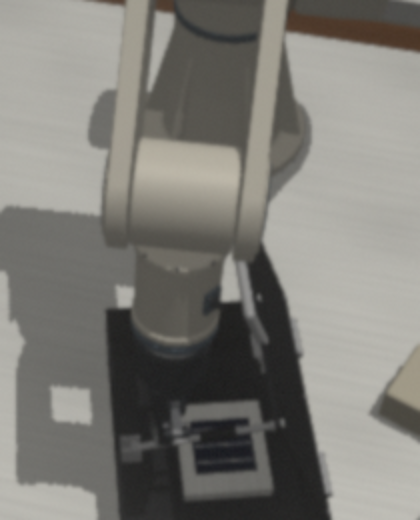

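Emit:
carry_out(
  targets=[
    {"delta_pos":[-0.003,-0.003,0],"turn":0,"hand":165},
  ],
)

```text
time: 10.95
tcp_pos: [0.602, 0.059, 0.0916]
ee_rot: [0.72, 0.126, -0.666, 0.149]
wrist_force: [-0.2, -0.1, -0.1]
grip_width: 0.124
```

Run:
```python
from h import *
for i in range(3):read_camera('wrist')
s,M=st(); print(to([.0275,-.047,.056]))
```

```text
t 11.10 tcp [0.6021 0.0596 0.0918] box [ 28.8 -49.8  91.8] F [ 0.2  1.4 -0.2] grip 0.353
q [ 0.111  0.451  1.847 -0.038  0.766  2.885] tool axes in box:  [ 0.072 -0.042 -0.997] [ 0.067 -0.997  0.047] [-0.995 -0.07  -0.068]
[ 0.03542549 -0.00455226  0.00350044]
```

Emit:
carry_out(
  targets=[
    {"delta_pos":[0.018,-0.002,0.003],"turn":0,"hand":165},
    {"delta_pos":[0.018,-0.002,0.003],"turn":0,"hand":165},
  ],
)

```text
time: 11.27
tcp_pos: [0.6013, 0.0612, 0.0583]
ee_rot: [0.722, 0.127, -0.663, 0.15]
wrist_force: [-0.3, 0.6, -0.8]
grip_width: 0.357
```

Run:
```python
from h import *
for i in range(1):read_camera('wrist')
s,M=st(); print(to([.0275,-.047,.056]))
cv2.imwrite('pics/s15.png',cv2.resize(read_camera('scene')[40:300,250:460],None,fx=2,fy=2))
```

```text
t 11.32 tcp [0.5991 0.061  0.055 ] box [ 26.3 -47.4  55. ] F [-1.8  0.8 -2.5] grip 0.352
q [ 0.114  0.5    1.873 -0.041  0.687  2.892] tool axes in box:  [ 0.074 -0.043 -0.996] [ 0.068 -0.997  0.048] [-0.995 -0.071 -0.071]
[-0.00096533 -0.00031099 -0.00129587]
```

View pics/s15.png

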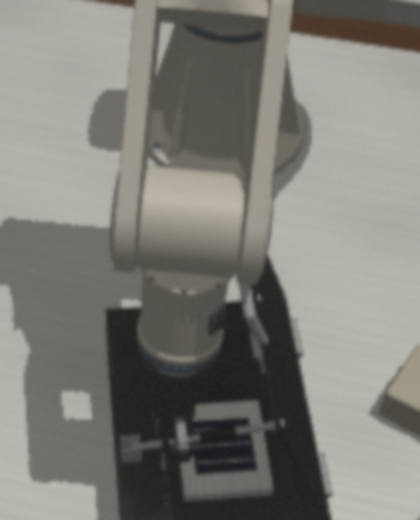

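Emit:
carry_out(
  targets=[
    {"delta_pos":[0,0,0],"turn":0,"hand":255},
  ],
  squeeze=60,
)

```text
time: 11.45
tcp_pos: [0.5987, 0.061, 0.0558]
ee_rot: [0.72, 0.127, -0.666, 0.15]
wrist_force: [1.5, 0.7, 0.3]
grip_width: 0.223
```

Run:
```python
from h import *
for i in range(5):read_camera('wrist')
s,M=st()
```

```text
t 11.70 tcp [0.6003 0.0616 0.0568] box [ 27.7 -47.3  56.8] F [ 4.4  4.  -6. ] grip 0.075
q [ 0.114  0.499  1.87  -0.04   0.69   2.892] tool axes in box:  [ 0.076 -0.042 -0.996] [ 0.066 -0.997  0.047] [-0.995 -0.07  -0.073]
```

Emit:
carry_out(
  targets=[
    {"delta_pos":[-0.005,0.0005,-0.0003],"turn":0,"hand":255},
    {"delta_pos":[-0.0048,0.0012,-0.0003],"turn":0,"hand":255},
    {"delta_pos":[-0.0045,0.0019,-0.0002],"turn":0,"hand":255},
  ],
)

```text
time: 11.95
tcp_pos: [0.601, 0.0579, 0.0706]
ee_rot: [0.721, 0.125, -0.665, 0.148]
wrist_force: [8.6, -9.2, -21.5]
grip_width: 0.071
```

Run:
```python
from h import *
for i in range(1):read_camera('wrist')
s,M=st()
cv2.imwrite('pics/w16.png',read_camera('wrist'))
```

```text
t 12.00 tcp [0.6012 0.0573 0.0712] box [ 27.1 -51.6  71.2] F [  5.2  -5.9 -13.8] grip 0.071
q [ 0.107  0.478  1.862 -0.039  0.72   2.887] tool axes in box:  [ 0.074 -0.042 -0.996] [ 0.063 -0.997  0.047] [-0.995 -0.066 -0.071]
```

View pics/w16.png

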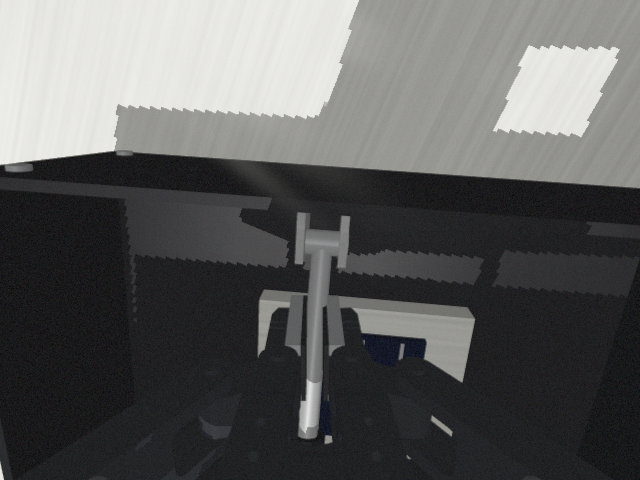

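Emit:
carry_out(
  targets=[
    {"delta_pos":[-0.005,0.0028,-0.0001],"turn":0,"hand":255},
    {"delta_pos":[-0.0045,0.0034,0],"turn":0,"hand":255},
    {"delta_pos":[-0.004,0.0039,0],"turn":0,"hand":255},
  ],
)

```text
time: 12.3
tcp_pos: [0.604, 0.0471, 0.0848]
ee_rot: [0.721, 0.124, -0.666, 0.147]
wrist_force: [2.5, -11.5, -6.8]
grip_width: 0.05
```

Run:
```python
from h import *
for i in range(1):read_camera('wrist')
s,M=st()
cv2.imwrite('pics/w17.png',read_camera('wrist'))
cv2.imwrite('pics/s17.png',cv2.resize(read_camera('scene')[40:300,250:460],None,fx=2,fy=2))
```

```text
t 12.35 tcp [0.6045 0.0457 0.0857] box [ 26.5 -63.7  85.7] F [  0.9 -12.7  -0.7] grip 0.031
q [ 0.088  0.46   1.85  -0.038  0.751  2.869] tool axes in box:  [ 0.073 -0.044 -0.996] [ 0.061 -0.997  0.049] [-0.995 -0.064 -0.071]
```

View pics/w17.png

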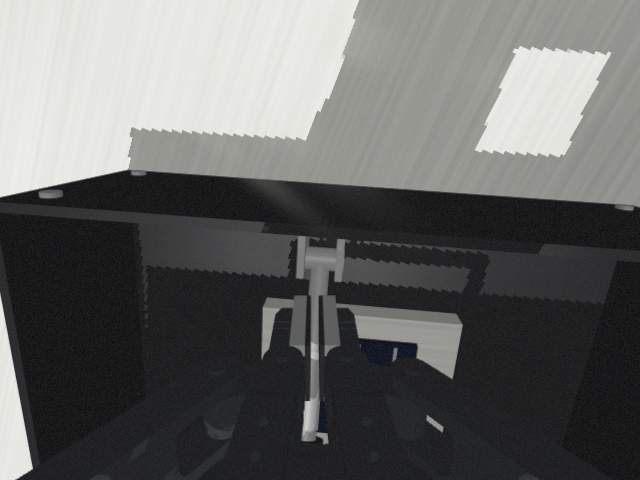

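View pics/s17.png

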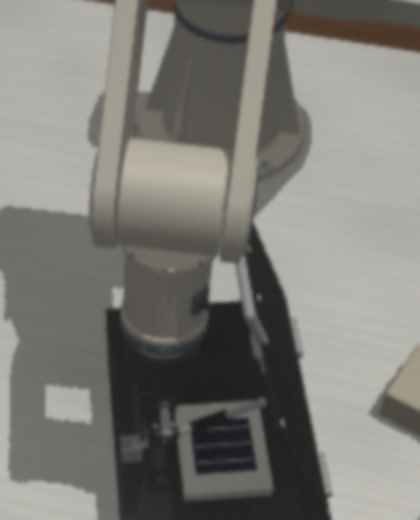

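```bash
cat >> h.py <<'E'
def phi(uv,cam='scene',x=.0265):
    m=camera_model(cam) if isinstance(cam,str) else cam; o,d=ray(m,uv); ob=w2b(o); db=np.array([d@ex,d@ey,d[2]])
    p=ob+db*(x-ob[0])/db[0]; return (1000*p).round(1), np.arctan2(p[2]-.072,p[1]+.083), np.hypot(p[2]-.072,p[1]+.083)
E
python3 - <<'E'
from h import *
print(phi((382,241)),phi((391,251)))
E
```

```text
(array([ 26.5,  55.2, 143.7]), np.float64(0.47858585011203225), np.float64(0.15572208959145628)) (array([ 26.5,  79.1, 101.8]), np.float64(0.18190589359055973), np.float64(0.1648601472196416))
```

Emit:
carry_out(
  targets=[
    {"delta_pos":[-0.001,0,0],"turn":0,"hand":165},
  ],
)

```text
time: 12.53
tcp_pos: [0.6047, 0.0448, 0.0875]
ee_rot: [0.721, 0.123, -0.665, 0.148]
wrist_force: [0.2, -0.9, -0.4]
grip_width: 0.167
```

Run:
```python
from h import *
for i in range(3):read_camera('wrist')
s,M=st(); print(to([.0265,-.042,.076]))
cv2.imwrite('pics/w18.png',read_camera('wrist'))
im=read_camera('scene');cv2.imwrite('pics/s18.png',cv2.resize(im[140:300,280:440],None,fx=4,fy=4,interpolation=cv2.INTER_CUBIC))
```

```text
t 12.68 tcp [0.6048 0.0457 0.0877] box [ 26.9 -63.8  87.7] F [-0.3  0.9 -0.2] grip 0.352
q [ 0.088  0.457  1.849 -0.038  0.753  2.869] tool axes in box:  [ 0.075 -0.045 -0.996] [ 0.06  -0.997  0.049] [-0.995 -0.064 -0.072]
[ 0.01063265 -0.02233758 -0.00016567]
```

View pics/w18.png

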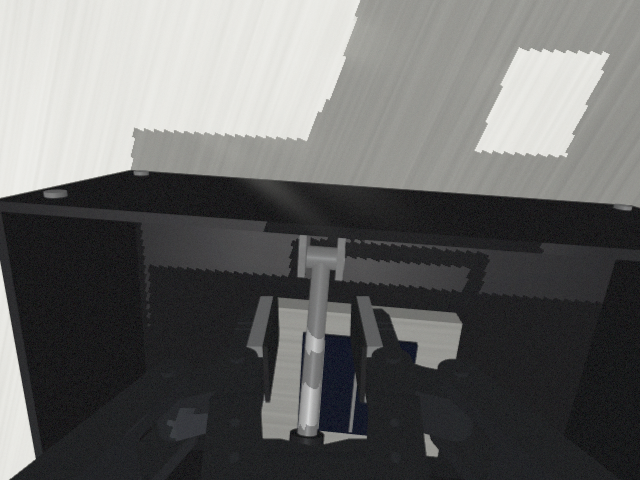

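View pics/s18.png

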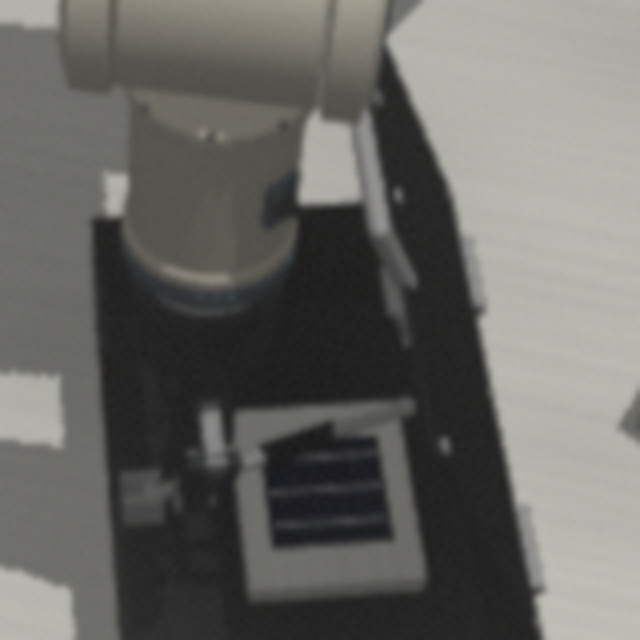

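Emit:
carry_out(
  targets=[
    {"delta_pos":[0.008,-0.009,0.0005],"turn":0,"hand":165},
    {"delta_pos":[0.008,-0.009,0.0005],"turn":0,"hand":165},
  ],
  squeeze=40,
)

```text
time: 12.95
tcp_pos: [0.5996, 0.0623, 0.0714]
ee_rot: [0.723, 0.123, -0.664, 0.148]
wrist_force: [0.1, 0.3, -0.6]
grip_width: 0.353
```

Run:
```python
from h import *
for i in range(1):read_camera('wrist')
s,M=st(); print(to([.0265,-.046,.07]))
im=read_camera('scene');cv2.imwrite('pics/s19.png',cv2.resize(im[140:300,280:440],None,fx=4,fy=4,interpolation=cv2.INTER_CUBIC))
```

```text
t 13.00 tcp [0.598  0.0635 0.0695] box [ 26.1 -44.7  69.5] F [-0.6  0.6 -1.9] grip 0.348
q [ 0.119  0.477  1.869 -0.043  0.713  2.906] tool axes in box:  [ 0.076 -0.044 -0.996] [ 0.06  -0.997  0.049] [-0.995 -0.063 -0.073]
[-0.00036077  0.00131658 -0.00036427]
```

View pics/s19.png

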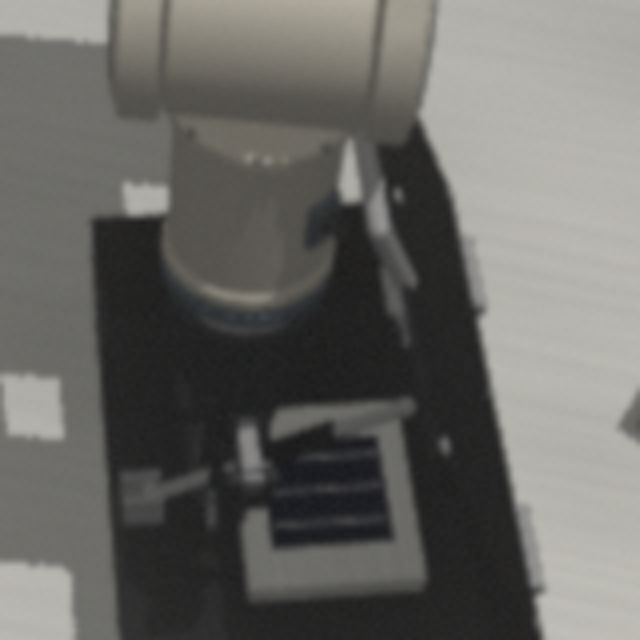

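Still clear of the handle. Close on the rod again.

Emit:
carry_out(
  targets=[
    {"delta_pos":[0,0,0],"turn":0,"hand":255},
  ],
  squeeze=40,
)

```text
time: 13.13
tcp_pos: [0.5975, 0.0637, 0.0693]
ee_rot: [0.721, 0.124, -0.665, 0.149]
wrist_force: [-0.3, -0.4, -0.6]
grip_width: 0.222
```

Run:
```python
from h import *
for i in range(5):read_camera('wrist')
s,M=st()
```

```text
t 13.38 tcp [0.5996 0.0642 0.0703] box [ 27.8 -44.6  70.3] F [ 5.4  7.2 -3.6] grip 0.083
q [ 0.119  0.477  1.867 -0.041  0.713  2.905] tool axes in box:  [ 0.078 -0.044 -0.996] [ 0.06  -0.997  0.049] [-0.995 -0.063 -0.075]
```

Emit:
carry_out(
  targets=[
    {"delta_pos":[-0.005,0.003,-0.0002],"turn":0,"hand":255},
    {"delta_pos":[-0.0045,0.0035,-0.0001],"turn":0,"hand":255},
    {"delta_pos":[-0.004,0.004,0],"turn":0,"hand":255},
    {"delta_pos":[-0.0035,0.0043,0],"turn":0,"hand":255},
  ],
)

```text
time: 13.72
tcp_pos: [0.6027, 0.0525, 0.0852]
ee_rot: [0.722, 0.124, -0.666, 0.144]
wrist_force: [3.6, 1.1, -8.2]
grip_width: 0.085
```

Run:
```python
from h import *
for i in range(1):read_camera('wrist')
s,M=st()
im=read_camera('scene');cv2.imwrite('pics/s20.png',cv2.resize(im[140:300,280:440],None,fx=4,fy=4,interpolation=cv2.INTER_CUBIC))
```

```text
t 13.77 tcp [0.6031 0.0517 0.0859] box [ 27.1 -57.6  85.9] F [ 3.   0.6 -4.8] grip 0.084
q [ 0.095  0.458  1.852 -0.031  0.75   2.877] tool axes in box:  [ 0.075 -0.04  -0.996] [ 0.055 -0.998  0.044] [-0.996 -0.058 -0.073]
```

View pics/s20.png

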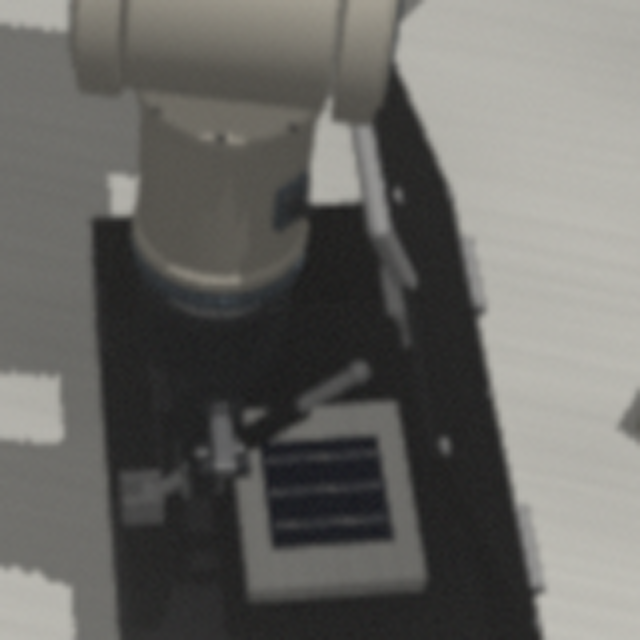

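Run:
```python
from h import *
print(phi((369.2,233.5)),phi((382.4,241.2)))
```

```text
(array([ 26.5,  25.7, 174.8]), np.float64(0.7572598827025824), np.float64(0.14959169292106023)) (array([ 26.5,  56.2, 142.9]), np.float64(0.47092337453316424), np.float64(0.1561572908528367))
```

Emit:
carry_out(
  targets=[
    {"delta_pos":[0,0,0],"turn":0,"hand":165},
  ],
)

```text
time: 13.9
tcp_pos: [0.6031, 0.0514, 0.0859]
ee_rot: [0.722, 0.123, -0.665, 0.145]
wrist_force: [0.1, -0.2, 0.2]
grip_width: 0.207
```

Run:
```python
from h import *
for i in range(3):read_camera('wrist')
s,M=st(); print(to([.0265,-.041,.101]))
cv2.imwrite('pics/w21.png',read_camera('wrist'))
im=read_camera('scene');cv2.imwrite('pics/s21.png',cv2.resize(im[140:300,280:440],None,fx=4,fy=4,interpolation=cv2.INTER_CUBIC))
```

```text
t 14.05 tcp [0.6032 0.0516 0.0861] box [ 27.3 -57.7  86.1] F [-0.2  0.1  0.6] grip 0.355
q [ 0.095  0.458  1.852 -0.033  0.749  2.878] tool axes in box:  [ 0.076 -0.04  -0.996] [ 0.056 -0.997  0.045] [-0.996 -0.059 -0.073]
[-0.01555691 -0.01603664 -0.00131628]
```

View pics/w21.png

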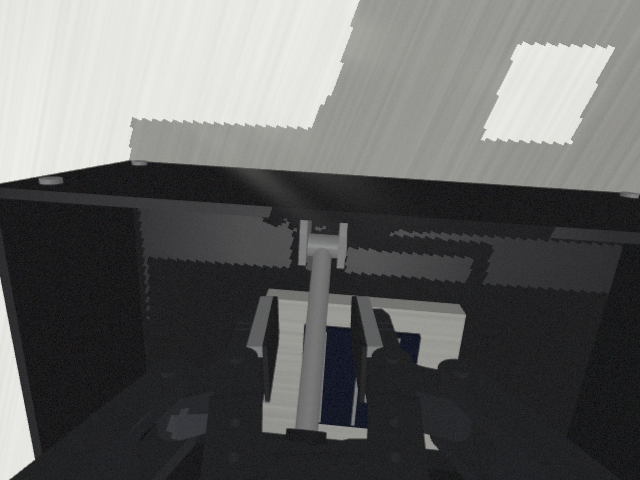

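View pics/s21.png

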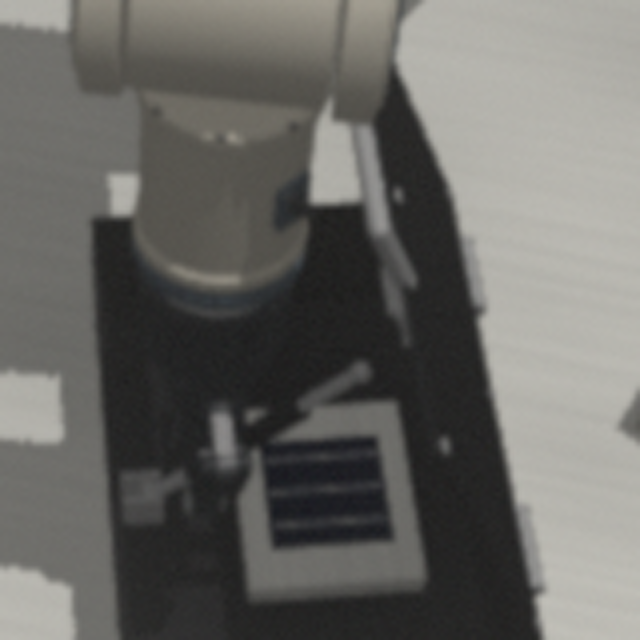

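Emit:
carry_out(
  targets=[
    {"delta_pos":[-0.0075,-0.008,-0.0007],"turn":0,"hand":165},
    {"delta_pos":[-0.0075,-0.008,-0.0007],"turn":0,"hand":165},
  ],
)

```text
time: 14.32
tcp_pos: [0.5965, 0.067, 0.1001]
ee_rot: [0.721, 0.123, -0.666, 0.145]
wrist_force: [-0.2, -0.1, 0.2]
grip_width: 0.354
```

Run:
```python
from h import *
for i in range(1):read_camera('wrist')
s,M=st(); print(to([.0265,-.041,.101]))
im=read_camera('scene');cv2.imwrite('pics/s22.png',cv2.resize(im[140:300,280:440],None,fx=4,fy=4,interpolation=cv2.INTER_CUBIC))
```

```text
t 14.37 tcp [0.5967 0.0684 0.1015] box [ 26.4 -39.7 101.5] F [-0.1  0.9  1.1] grip 0.351
q [ 0.126  0.43   1.854 -0.035  0.777  2.91 ] tool axes in box:  [ 0.075 -0.04  -0.996] [ 0.055 -0.997  0.044] [-0.996 -0.059 -0.073]
[6.02439086e-04 1.32099119e-03 1.84641339e-05]
```

View pics/s22.png

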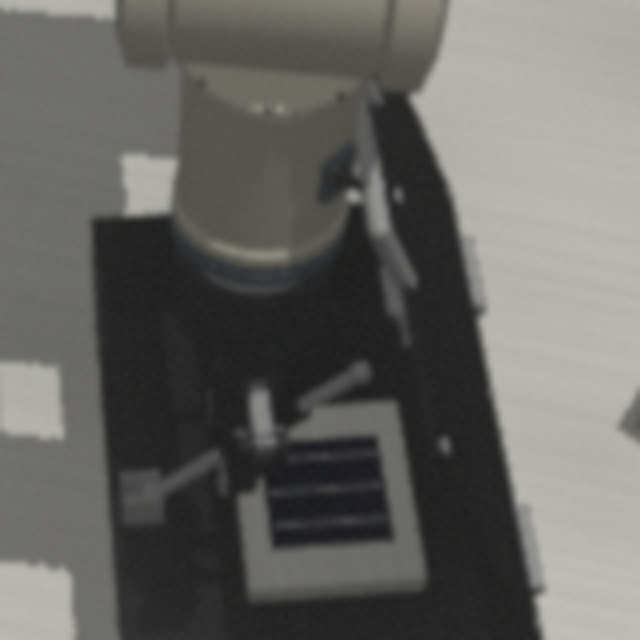

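Emit:
carry_out(
  targets=[
    {"delta_pos":[0,0.001,0],"turn":0,"hand":255},
  ],
)

```text
time: 14.5
tcp_pos: [0.5974, 0.0678, 0.1018]
ee_rot: [0.722, 0.124, -0.665, 0.145]
wrist_force: [-0.4, 0.4, 0.3]
grip_width: 0.223
```

Run:
```python
from h import *
for i in range(4):read_camera('wrist')
s,M=st()
```

```text
t 14.70 tcp [0.5988 0.068  0.1022] box [ 28.3 -40.7 102.2] F [1.8 5.7 6.2] grip 0.135
q [ 0.124  0.43   1.852 -0.034  0.775  2.906] tool axes in box:  [ 0.079 -0.04  -0.996] [ 0.056 -0.997  0.045] [-0.995 -0.059 -0.077]
```

Emit:
carry_out(
  targets=[
    {"delta_pos":[-0.0045,0.0045,0],"turn":0,"hand":255},
    {"delta_pos":[-0.004,0.005,0],"turn":0,"hand":255},
  ],
)

```text
time: 14.87
tcp_pos: [0.6016, 0.0596, 0.1101]
ee_rot: [0.723, 0.124, -0.664, 0.145]
wrist_force: [5.5, -1.1, -11.4]
grip_width: 0.135
```

Run:
```python
from h import *
for i in range(1):read_camera('wrist')
s,M=st()
im=read_camera('scene');cv2.imwrite('pics/s23.png',cv2.resize(im[140:300,280:440],None,fx=4,fy=4,interpolation=cv2.INTER_CUBIC))
```

```text
t 14.92 tcp [0.6019 0.0588 0.1106] box [ 28.3 -50.5 110.6] F [ 4.  -2.2 -6.3] grip 0.131
q [ 0.108  0.421  1.842 -0.031  0.793  2.887] tool axes in box:  [ 0.079 -0.04  -0.996] [ 0.057 -0.997  0.045] [-0.995 -0.06  -0.077]
```

View pics/s23.png

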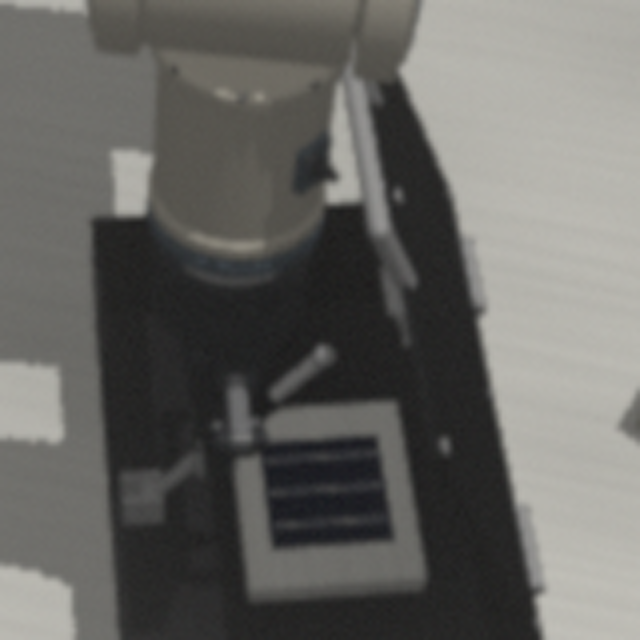

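Run:
```python
from h import *
print(phi((360.7,228.8)),phi((369.2,233.5)))
```

```text
(array([ 26.5,   7. , 193.5]), np.float64(0.9334638369131285), np.float64(0.151221693009199)) (array([ 26.5,  25.7, 174.8]), np.float64(0.7572598827025824), np.float64(0.14959169292106023))
```

Emit:
carry_out(
  targets=[
    {"delta_pos":[-0.002,0.003,0],"turn":0,"hand":255},
    {"delta_pos":[-0.002,0.003,0],"turn":0,"hand":255},
  ],
)

```text
time: 15.13
tcp_pos: [0.6037, 0.0536, 0.114]
ee_rot: [0.723, 0.124, -0.664, 0.144]
wrist_force: [5.3, 1.3, -9.3]
grip_width: 0.141
```

Run:
```python
from h import *
for i in range(1):read_camera('wrist')
s,M=st()
im=read_camera('scene');cv2.imwrite('pics/s24.png',cv2.resize(im[140:300,280:440],None,fx=4,fy=4,interpolation=cv2.INTER_CUBIC))
```

```text
t 15.18 tcp [0.604  0.053  0.1143] box [ 28.4 -56.6 114.3] F [ 4.6 -0.5 -7.9] grip 0.125
q [ 0.097  0.418  1.837 -0.029  0.801  2.876] tool axes in box:  [ 0.079 -0.039 -0.996] [ 0.055 -0.998  0.044] [-0.995 -0.058 -0.077]
```

View pics/s24.png

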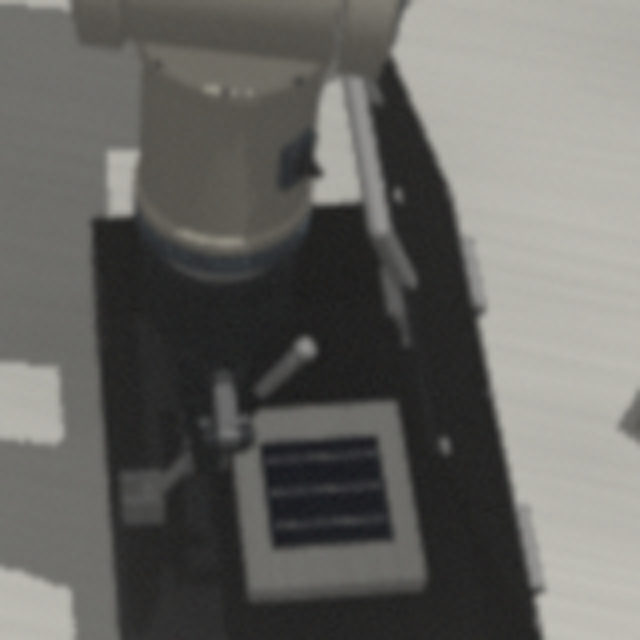

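Run:
```python
from h import *
print(phi((356.2,227.2)),phi((356.2,227.2),x=.025), phi((356.2,227.2),x=.028))
m=camera_model('scene'); print(proj(m,b2w([.0265,-.0047,.2023])))
```

```text
(array([ 26.5,  -2.5, 200.1]), np.float64(1.009905878965501), np.float64(0.15131949699801178)) (array([ 25. ,  -2.2, 198. ]), np.float64(1.0004853802813864), np.float64(0.14965218039709632)) (array([ 28. ,  -2.8, 202.3]), np.float64(1.019120243240274), np.float64(0.15299994919753862))
[355.17169346 226.64319939]
```

Emit:
carry_out(
  targets=[
    {"delta_pos":[-0.0008,0.0015,0],"turn":0,"hand":255},
    {"delta_pos":[0,0,0],"turn":0,"hand":150},
  ],
)

```text
time: 15.4
tcp_pos: [0.6043, 0.0516, 0.1151]
ee_rot: [0.723, 0.124, -0.664, 0.144]
wrist_force: [0.0, -0.5, 0.4]
grip_width: 0.252
```

Run:
```python
from h import *
for i in range(4):read_camera('wrist')
s,M=st()
im=read_camera('scene');cv2.imwrite('pics/s25.png',cv2.resize(im[140:300,280:440],None,fx=4,fy=4,interpolation=cv2.INTER_CUBIC))
cv2.imwrite('pics/w25.png',read_camera('wrist'))
```

```text
t 15.60 tcp [0.6041 0.0518 0.115 ] box [ 28.2 -57.8 115. ] F [-0.3 -0.4 -0.3] grip 0.412
q [ 0.095  0.417  1.836 -0.028  0.803  2.874] tool axes in box:  [ 0.079 -0.039 -0.996] [ 0.055 -0.998  0.044] [-0.995 -0.058 -0.076]
```

View pics/s25.png

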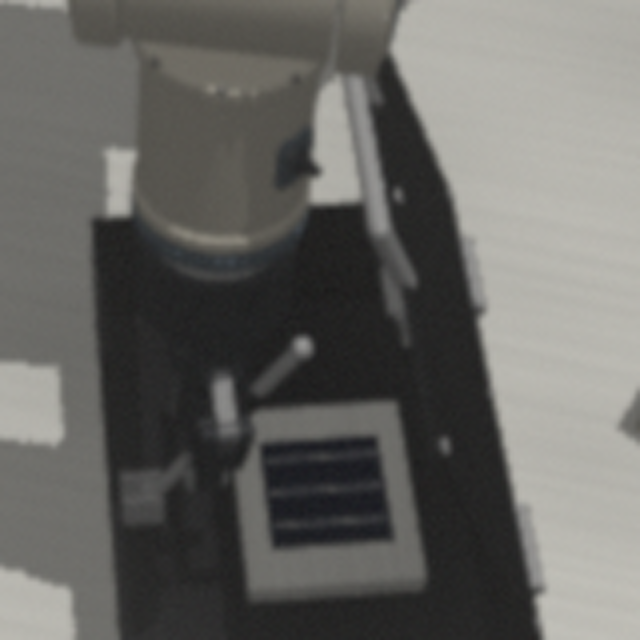

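View pics/w25.png

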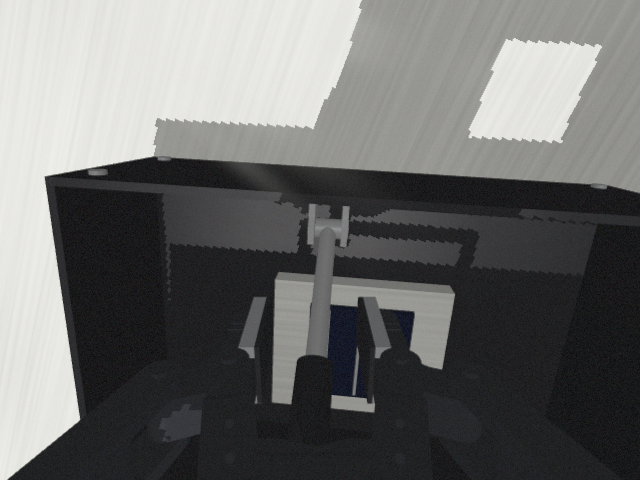

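Emit:
carry_out(
  targets=[
    {"delta_pos":[-0.015,0.03,0],"turn":0,"hand":165},
    {"delta_pos":[-0.03,0.025,0],"turn":0,"hand":165},
    {"delta_pos":[-0.04,0.01,0],"turn":0,"hand":165},
    {"delta_pos":[-0.04,0,0],"turn":0,"hand":165},
    {"delta_pos":[-0.035,0,0],"turn":0,"hand":165},
  ],
)

```text
time: 16.12
tcp_pos: [0.6093, -0.0085, 0.2736]
ee_rot: [0.717, 0.126, -0.671, 0.144]
wrist_force: [1.0, 0.2, 0.3]
grip_width: 0.354
```

Run:
```python
from h import *
s,M=st()
im=read_camera('scene');cv2.imwrite('pics/s26.png',cv2.resize(im[140:300,280:440],None,fx=4,fy=4,interpolation=cv2.INTER_CUBIC))
```

```text
t 16.12 tcp [ 0.6093 -0.0085  0.2736] box [  13.8 -116.6  273.6] F [1.  0.2 0.3] grip 0.354
q [-0.01   0.255  1.674 -0.013  1.143  2.753] tool axes in box:  [ 0.061 -0.034 -0.998] [ 0.058 -0.998  0.037] [-0.996 -0.06  -0.059]
```

View pics/s26.png

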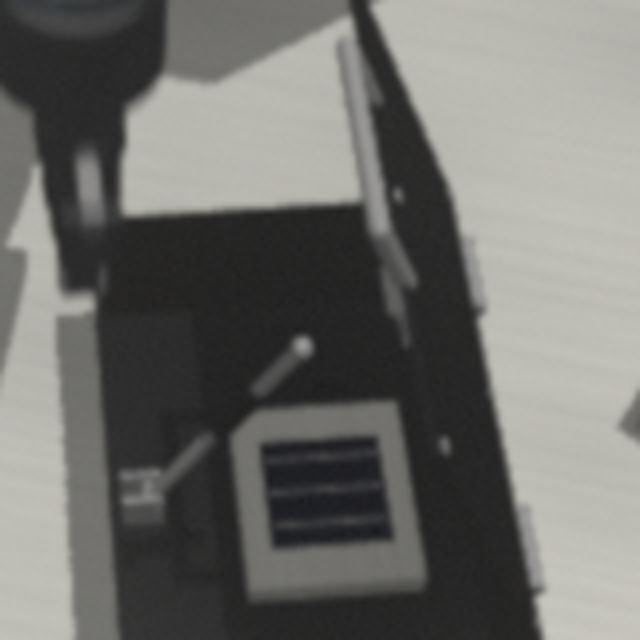

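Emit:
carry_out(
  targets=[
    {"delta_pos":[-0.015,0,0],"turn":-7,"hand":165},
    {"delta_pos":[-0.015,0,0],"turn":-7,"hand":165},
    {"delta_pos":[-0.015,0,0],"turn":-7,"hand":165},
    {"delta_pos":[-0.015,0,0],"turn":-7,"hand":165},
    {"delta_pos":[-0.015,0,0],"turn":-7,"hand":165},
    {"delta_pos":[-0.015,0,0],"turn":-7,"hand":165},
    {"delta_pos":[-0.015,0,0],"turn":-7,"hand":165},
    {"delta_pos":[-0.005,0,0],"turn":-7,"hand":165},
    {"delta_pos":[0,0,0],"turn":-7,"hand":165},
    {"delta_pos":[0,0,0],"turn":-7,"hand":165},
    {"delta_pos":[0,0,0],"turn":-7,"hand":165},
    {"delta_pos":[0,0,0],"turn":-7,"hand":165},
  ],
)

```text
time: 17.17
tcp_pos: [0.6025, -0.0065, 0.4026]
ee_rot: [0.431, 0.543, -0.401, 0.599]
wrist_force: [1.0, 0.2, -0.1]
grip_width: 0.352
```

Run:
```python
from h import *
read_camera('wrist')
s,M=st();print(to([0,.016,.375]))
cv2.imwrite('pics/w27.png',read_camera('wrist'))
```

```text
t 17.22 tcp [ 0.6025 -0.0065  0.4025] box [   8.  -112.5  402.5] F [-0.6 -0.   0.1] grip 0.349
q [-0.006  0.154  1.525 -0.014  1.374  1.246] tool axes in box:  [ 0.08  -0.041 -0.996] [ 0.997 -0.002  0.08 ] [-0.006 -0.999  0.041]
[ 0.02144444 -0.01050836 -0.12947967]
```

View pics/w27.png

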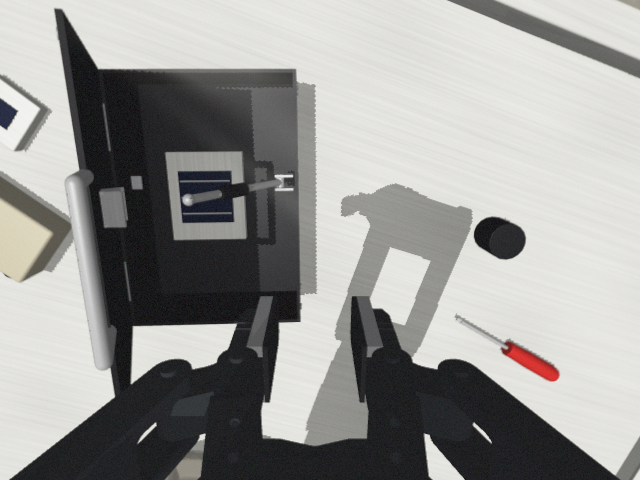

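Run:
```python
from h import *
m=camera_model('wrist')
for uv in [(76,182),(103,362),(88,275)]:
    for z in (.325,.334,.342): print(uv,(1000*w2b(onz(m,uv,z))).round(1))
```

```text
(76, 182) [ 58.   18.9 325. ]
(76, 182) [ 58.9  13.8 334. ]
(76, 182) [ 59.7   9.4 342. ]
(103, 362) [-57.   21.3 325. ]
(103, 362) [-51.5  16.1 334. ]
(103, 362) [-46.6  11.5 342. ]
(88, 275) [  2.2  21.2 325. ]
(88, 275) [  5.3  16.1 334. ]
(88, 275) [  8.1  11.5 342. ]
```

Emit:
carry_out(
  targets=[
    {"delta_pos":[0.001,-0.001,-0.032],"turn":0,"hand":165},
    {"delta_pos":[0.001,-0.001,-0.032],"turn":0,"hand":165},
    {"delta_pos":[0.001,-0.001,-0.032],"turn":0,"hand":165},
    {"delta_pos":[0.001,-0.001,-0.031],"turn":0,"hand":165},
  ],
)

```text
time: 17.6
tcp_pos: [0.5621, 0.1119, 0.3919]
ee_rot: [0.439, 0.535, -0.411, 0.593]
wrist_force: [0.8, 0.6, -0.1]
grip_width: 0.355
```

Run:
```python
from h import *
read_camera('wrist');read_camera('wrist')
s,M=st();print(to([.003,.015,.322]))
m=camera_model('wrist')
cv2.imwrite('pics/w28.png',read_camera('wrist'))
```

```text
t 17.70 tcp [0.5612 0.1143 0.3917] box [  7.4  15.1 391.7] F [ 0.5  0.  -0.1] grip 0.352
q [ 0.219  0.111  1.598 -0.035  1.351  1.512] tool axes in box:  [ 0.079 -0.043 -0.996] [ 0.996 -0.039  0.08 ] [-0.042 -0.998  0.039]
[ 0.06903739 -0.01002296 -0.0024122 ]
```

View pics/w28.png

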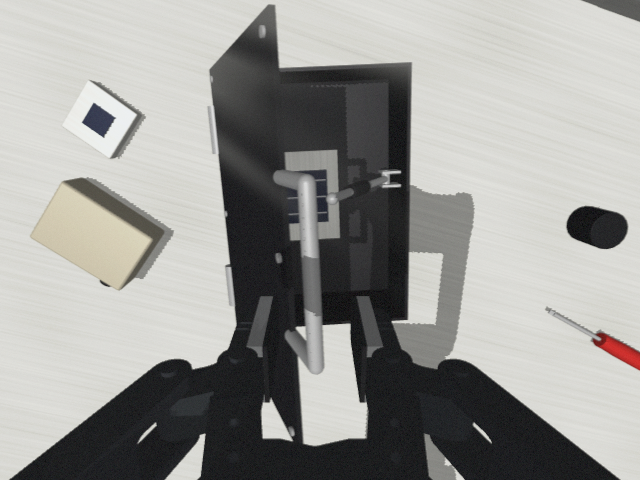

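Emit:
carry_out(
  targets=[
    {"delta_pos":[0.023,-0.003,-0.001],"turn":-1,"hand":165},
    {"delta_pos":[0.023,-0.003,-0.001],"turn":-1,"hand":165},
    {"delta_pos":[0.022,-0.003,-0.001],"turn":0,"hand":165},
  ],
)

```text
time: 18.0
tcp_pos: [0.5625, 0.1114, 0.3274]
ee_rot: [0.432, 0.539, -0.399, 0.603]
wrist_force: [0.3, -0.2, 0.3]
grip_width: 0.353
```

Run:
```python
from h import *
read_camera('wrist')
s,M=st();print(to([.003,.015,.322]))
cv2.imwrite('pics/w29.png',read_camera('wrist'))
```

```text
t 18.05 tcp [0.5601 0.1107 0.3222] box [  5.2  12.  322.2] F [-2.2  0.1 -4.5] grip 0.351
q [ 0.214  0.145  1.706 -0.039  1.203  1.486] tool axes in box:  [ 0.083 -0.046 -0.995] [ 0.996 -0.011  0.084] [-0.015 -0.999  0.045]
[-7.34042297e-05 -2.21355528e-03 -2.92976815e-03]
```

View pics/w29.png

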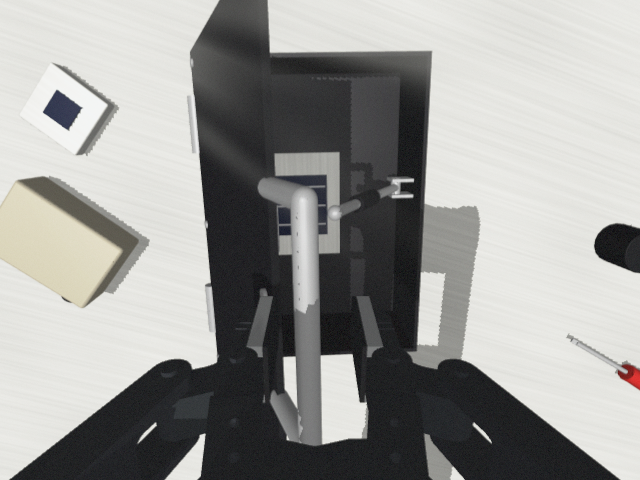

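Emit:
carry_out(
  targets=[
    {"delta_pos":[0,0,-0.0025],"turn":0,"hand":255},
  ],
  squeeze=40,
)

```text
time: 18.18
tcp_pos: [0.5598, 0.1122, 0.3245]
ee_rot: [0.431, 0.54, -0.402, 0.601]
wrist_force: [0.5, 0.7, 0.9]
grip_width: 0.226
```

Run:
```python
from h import *
for i in range(4):read_camera('wrist')
s,M=st()
```

```text
t 18.38 tcp [0.5595 0.1128 0.3245] box [  5.3  14.3 324.5] F [-1.4 -1.4 -4.7] grip 0.096
q [ 0.219  0.143  1.703 -0.04   1.209  1.491] tool axes in box:  [ 0.082 -0.046 -0.996] [ 0.996 -0.012  0.083] [-0.016 -0.999  0.045]
```

Emit:
carry_out(
  targets=[
    {"delta_pos":[0.0053,0,0.0113],"turn":0,"hand":255},
    {"delta_pos":[0.0059,0,0.011],"turn":0,"hand":255},
    {"delta_pos":[0.0064,0,0.0107],"turn":0,"hand":255},
    {"delta_pos":[0.007,0,0.0104],"turn":0,"hand":255},
  ],
)

```text
time: 18.72
tcp_pos: [0.5731, 0.0733, 0.3043]
ee_rot: [0.431, 0.543, -0.4, 0.599]
wrist_force: [-4.9, 2.5, -1.3]
grip_width: 0.098
```

```bash
cat >> h.py <<'E'
def th(off=9.5):
    s,M=st(); b=w2b(s['tcp_pos'])*1000-off*np.array([M[:,0]@ex,M[:,0]@ey,M[2,0]])
    print('theta',np.arctan2(b[2]-100,105-b[1])-.008,np.hypot(b[2]-100,105-b[1]))
E
python3 - <<'E'
from h import *
read_camera('wrist');th()
im=read_camera('scene');cv2.imwrite('pics/s30.png',cv2.resize(im[100:300,280:440],None,fx=3,fy=3,interpolation=cv2.INTER_CUBIC))
cv2.imwrite('pics/w30.png',read_camera('wrist'))
E
```

```text
t 18.77 tcp [0.5736 0.0717 0.3033] box [  5.6 -29.2 303.3] F [-2.9 -2.6 -2.1] grip 0.097
q [ 0.137  0.171  1.716 -0.027  1.167  1.405] tool axes in box:  [ 0.081 -0.041 -0.996] [ 0.997 -0.011  0.082] [-0.014 -0.999  0.04 ]
theta 1.001185301952482 251.32360542331583
```

View pics/s30.png

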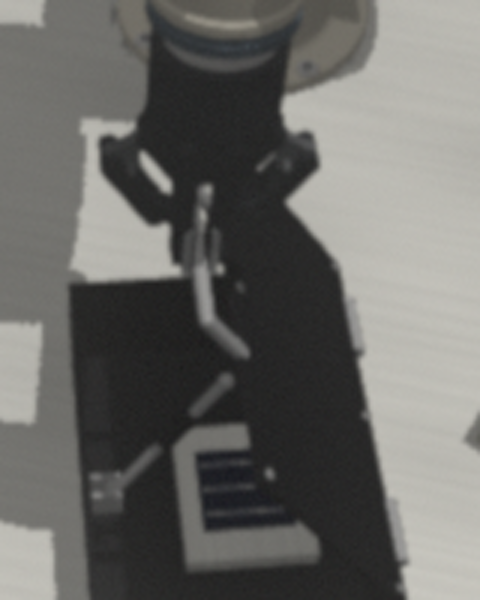

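View pics/w30.png

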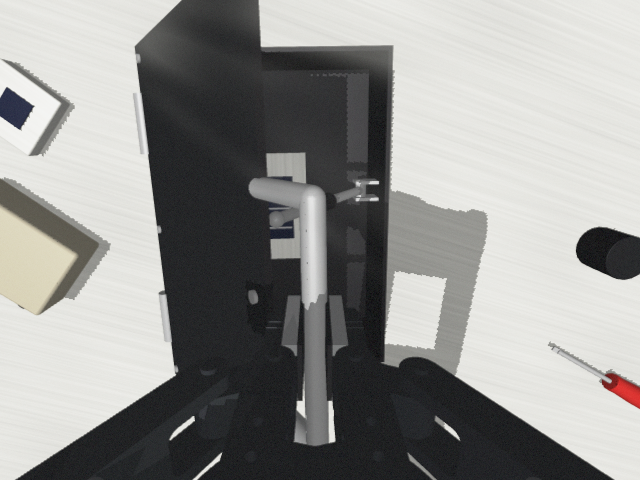

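Emit:
carry_out(
  targets=[
    {"delta_pos":[0.0074,0,0.01],"turn":0,"hand":255},
    {"delta_pos":[0.0079,0,0.0097],"turn":0,"hand":255},
    {"delta_pos":[0.0084,0,0.0093],"turn":0,"hand":255},
  ],
)

```text
time: 19.12
tcp_pos: [0.5824, 0.046, 0.2842]
ee_rot: [0.431, 0.543, -0.401, 0.599]
wrist_force: [-5.4, -3.1, 6.0]
grip_width: 0.103
```

Run:
```python
from h import *
th();read_camera('wrist');th()
im=read_camera('scene');cv2.imwrite('pics/s31.png',cv2.resize(im[100:300,280:440],None,fx=3,fy=3,interpolation=cv2.INTER_CUBIC))
```

```text
t 19.12 tcp [0.5824 0.046  0.2842] box [  5.8 -56.3 284.2] F [-5.4 -3.1  6. ] grip 0.103
q [ 0.088  0.197  1.727 -0.022  1.131  1.355] tool axes in box:  [ 0.08  -0.039 -0.996] [ 0.997 -0.011  0.08 ] [-0.014 -0.999  0.038]
theta 0.8692289725843556 251.78947884352175
t 19.17 tcp [0.583  0.0444 0.2829] box [  5.8 -58.  282.9] F [-3.5 -3.3 -0.4] grip 0.099
q [ 0.086  0.198  1.728 -0.023  1.129  1.354] tool axes in box:  [ 0.079 -0.041 -0.996] [ 0.997 -0.011  0.08 ] [-0.014 -0.999  0.04 ]
theta 0.8609212502355531 251.88503648152292
```

View pics/s31.png

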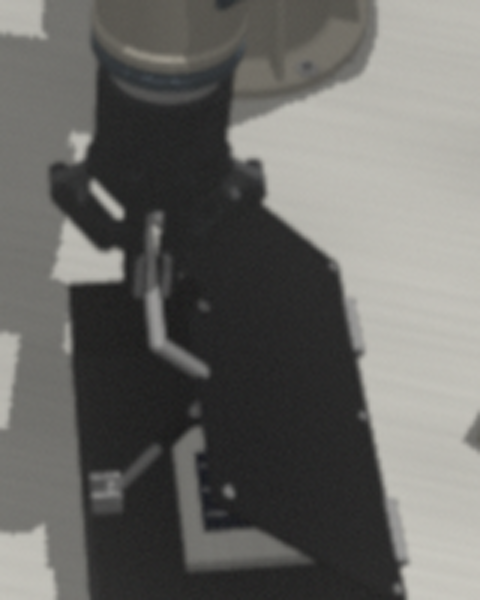

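Emit:
carry_out(
  targets=[
    {"delta_pos":[0.0035,0,0.0036],"turn":0,"hand":255},
    {"delta_pos":[0.0035,0,0.0036],"turn":0,"hand":255},
  ],
)

```text
time: 19.38
tcp_pos: [0.5849, 0.0388, 0.2777]
ee_rot: [0.431, 0.543, -0.401, 0.598]
wrist_force: [-5.3, 1.3, 1.1]
grip_width: 0.092
```

Run:
```python
from h import *
th();read_camera('wrist');th()
```

```text
t 19.38 tcp [0.5849 0.0388 0.2777] box [  5.8 -64.  277.7] F [-5.3  1.3  1.1] grip 0.092
q [ 0.075  0.205  1.73  -0.021  1.12   1.342] tool axes in box:  [ 0.078 -0.04  -0.996] [ 0.997 -0.012  0.079] [-0.015 -0.999  0.038]
theta 0.8295318117177186 251.93550422837166
t 19.43 tcp [0.585  0.0383 0.2773] box [  5.8 -64.5 277.3] F [-3.7 -0.5 -0.8] grip 0.095
q [ 0.074  0.206  1.73  -0.021  1.119  1.342] tool axes in box:  [ 0.078 -0.04  -0.996] [ 0.997 -0.012  0.079] [-0.015 -0.999  0.039]
theta 0.826876124567523 251.93997766522094
```

Emit:
carry_out(
  targets=[
    {"delta_pos":[0.0038,0,0.0036],"turn":0,"hand":255},
    {"delta_pos":[0.0038,0,0.0036],"turn":0,"hand":255},
  ],
)

```text
time: 19.6
tcp_pos: [0.5871, 0.0325, 0.2711]
ee_rot: [0.43, 0.544, -0.401, 0.598]
wrist_force: [-4.3, 0.8, 0.6]
grip_width: 0.097
```

Run:
```python
from h import *
th();read_camera('wrist');th()
im=read_camera('scene');cv2.imwrite('pics/s32.png',cv2.resize(im[100:300,280:440],None,fx=3,fy=3,interpolation=cv2.INTER_CUBIC))
cv2.imwrite('pics/w32.png',read_camera('wrist'))
```

```text
t 19.60 tcp [0.5871 0.0325 0.2711] box [  5.9 -70.7 271.1] F [-4.3  0.8  0.6] grip 0.097
q [ 0.063  0.214  1.734 -0.019  1.108  1.329] tool axes in box:  [ 0.078 -0.038 -0.996] [ 0.997 -0.011  0.078] [-0.014 -0.999  0.037]
theta 0.7922807505742427 251.7059118937754
t 19.65 tcp [0.5874 0.032  0.2707] box [  5.9 -71.2 270.7] F [-3.8  0.8 -1.7] grip 0.094
q [ 0.062  0.215  1.734 -0.019  1.107  1.329] tool axes in box:  [ 0.078 -0.039 -0.996] [ 0.997 -0.012  0.078] [-0.015 -0.999  0.038]
theta 0.7893516366073996 251.73683173220147
```

View pics/s32.png

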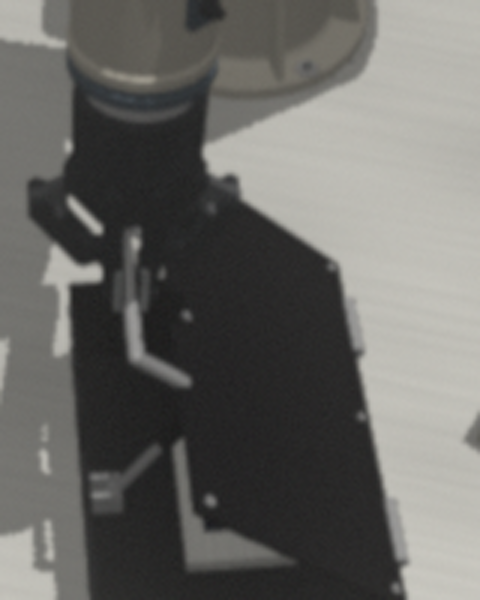

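View pics/w32.png

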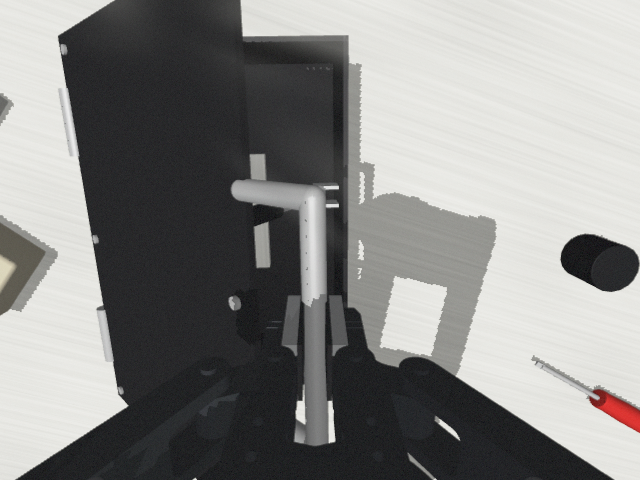

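Emit:
carry_out(
  targets=[
    {"delta_pos":[0.0025,0,0.002],"turn":0,"hand":255},
  ],
)

```text
time: 19.83
tcp_pos: [0.5879, 0.0304, 0.2689]
ee_rot: [0.43, 0.544, -0.402, 0.598]
wrist_force: [-6.9, 1.2, 7.8]
grip_width: 0.094
```

Run:
```python
from h import *
th();read_camera('wrist');th()
```

```text
t 19.83 tcp [0.5879 0.0304 0.2689] box [  6.  -72.9 268.9] F [-6.9  1.2  7.8] grip 0.094
q [ 0.059  0.218  1.735 -0.02   1.104  1.327] tool axes in box:  [ 0.077 -0.039 -0.996] [ 0.997 -0.011  0.078] [-0.014 -0.999  0.038]
theta 0.7798948033212623 251.66547990881747
t 19.88 tcp [0.588  0.0302 0.2687] box [  6.  -73.1 268.7] F [-6.8 -0.2  2.9] grip 0.094
q [ 0.059  0.218  1.735 -0.02   1.104  1.326] tool axes in box:  [ 0.077 -0.039 -0.996] [ 0.997 -0.011  0.078] [-0.014 -0.999  0.038]
theta 0.7785891634110472 251.67996305286377
```

Emit:
carry_out(
  targets=[
    {"delta_pos":[0.0025,0,0.002],"turn":0,"hand":255},
  ],
)

```text
time: 19.97
tcp_pos: [0.5884, 0.0294, 0.2678]
ee_rot: [0.431, 0.544, -0.401, 0.598]
wrist_force: [-17.6, 8.9, 23.6]
grip_width: 0.09
```

Run:
```python
from h import *
th();read_camera('wrist');th()
```

```text
t 19.97 tcp [0.5884 0.0294 0.2678] box [  6.1 -74.  267.8] F [-17.6   8.9  23.6] grip 0.09
q [ 0.056  0.219  1.735 -0.017  1.102  1.323] tool axes in box:  [ 0.078 -0.037 -0.996] [ 0.997 -0.012  0.078] [-0.015 -0.999  0.036]
theta 0.7737407803794458 251.67902502232639
t 20.02 tcp [0.5883 0.0295 0.2679] box [  6.  -73.9 267.9] F [-12.9   4.4  13.7] grip 0.097
q [ 0.056  0.219  1.735 -0.017  1.103  1.323] tool axes in box:  [ 0.078 -0.037 -0.996] [ 0.997 -0.012  0.078] [-0.015 -0.999  0.036]
theta 0.7740982914658202 251.72462721612555
```

Emit:
carry_out(
  targets=[
    {"delta_pos":[0,0,0],"turn":0,"hand":165},
  ],
)

```text
time: 20.1
tcp_pos: [0.5889, 0.0301, 0.2692]
ee_rot: [0.432, 0.544, -0.401, 0.598]
wrist_force: [0.7, -0.5, -0.1]
grip_width: 0.223
```

Run:
```python
from h import *
for i in range(4): read_camera('wrist')
st()
cv2.imwrite('pics/w33.png',read_camera('wrist'))
```

```text
t 20.30 tcp [0.5892 0.0296 0.2686] box [  6.9 -74.1 268.6] F [-0.7 -0.   0.8] grip 0.355
q [ 0.057  0.219  1.734 -0.017  1.102  1.323] tool axes in box:  [ 0.08  -0.038 -0.996] [ 0.997 -0.012  0.08 ] [-0.015 -0.999  0.037]
```

View pics/w33.png

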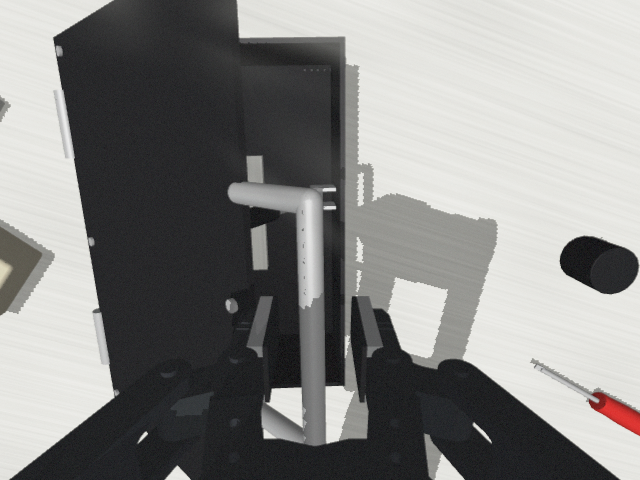

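Emit:
carry_out(
  targets=[
    {"delta_pos":[-0.02,0,0],"turn":0,"hand":165},
    {"delta_pos":[-0.035,0,0],"turn":0,"hand":165},
    {"delta_pos":[-0.04,0,0.01],"turn":0,"hand":165},
    {"delta_pos":[-0.02,0,0.035],"turn":0,"hand":165},
    {"delta_pos":[0,0,0.04],"turn":0,"hand":165},
    {"delta_pos":[0,0,0.04],"turn":0,"hand":165},
    {"delta_pos":[0,0,0.04],"turn":0,"hand":165},
    {"delta_pos":[0,0,0.04],"turn":0,"hand":165},
    {"delta_pos":[0,0,0.03],"turn":0,"hand":165},
  ],
)

```text
time: 21.1
tcp_pos: [0.6543, -0.1965, 0.3989]
ee_rot: [0.429, 0.543, -0.398, 0.602]
wrist_force: [0.8, 0.1, 0.1]
grip_width: 0.354
```

Run:
```python
from h import *
st()
cv2.imwrite('pics/w34.png',read_camera('wrist'))
im=read_camera('scene');cv2.imwrite('pics/s34.png',im);cv2.imwrite('pics/s34c.png',cv2.resize(im[120:320,260:430],None,fx=3,fy=3,interpolation=cv2.INTER_CUBIC))
im=read_camera('top');cv2.imwrite('pics/t34.png',im)
```

```text
t 21.10 tcp [ 0.6543 -0.1965  0.3989] box [  -3.4 -309.1  398.9] F [0.8 0.1 0.1] grip 0.354
q [-0.302  0.292  1.359  0.016  1.398  0.946] tool axes in box:  [ 0.084 -0.041 -0.996] [ 0.996 -0.002  0.085] [-0.006 -0.999  0.041]
```

View pics/w34.png

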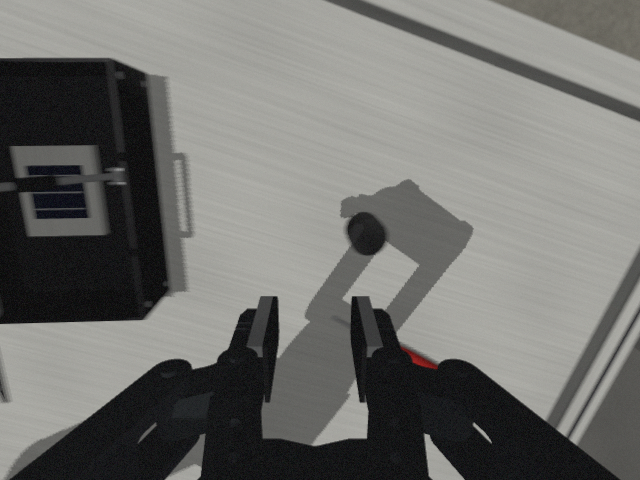

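View pics/s34c.png

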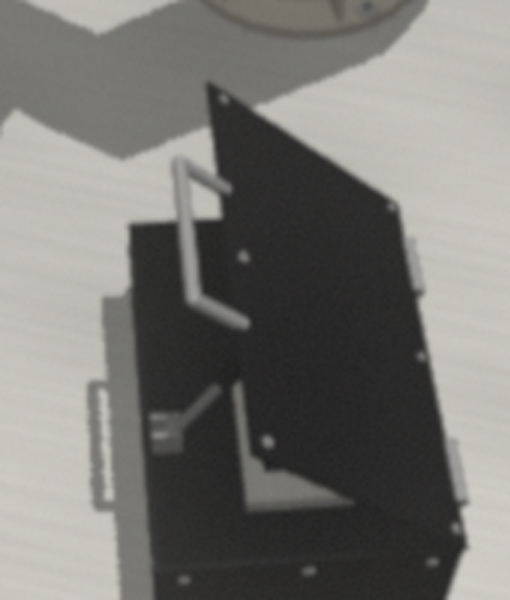

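View pics/t34.png

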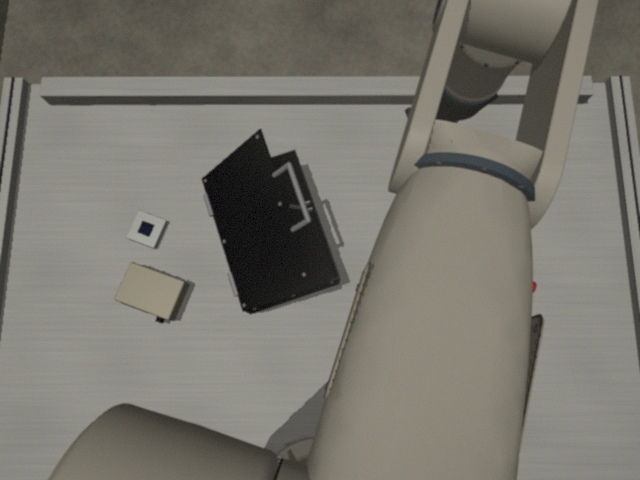

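Run:
```python
from h import *
mt=camera_model('top'); ms=camera_model('scene')
f=lambda p:((p[0]+.5)/3-.5+260,(p[1]+.5)/3-.5+120)
for a,b in (((290,165),(193,298)),((308,217),(180,162))):
    p,e=tri(mt,a,ms,f(b)); pb=w2b(p)*1000; print(pb.round(1),round(e,4),'theta',np.arctan2(pb[2]-100,105-pb[1])-.008)
# rod direction: two points along rod in scene, intersect plane x=.0265
for uv in ((181,428),(218,387)): print(phi(f(uv)))
for ph in (.95,1.03,1.1):
    q=proj(ms,np.array([b2w([.0265,-.083+r*np.cos(ph),.072+r*np.sin(ph)]) for r in (.0,.03,.06)])); print(ph,((q-[260,120]+.5)*3-.5).round(0).tolist())
im=cv2.imread('pics/s34.png'); cv2.imwrite('pics/s34d.png',cv2.resize(im[230:300,290:370],None,fx=8,fy=8,interpolation=cv2.INTER_CUBIC))
im=cv2.imread('pics/t34.png'); cv2.imwrite('pics/t34d.png',cv2.resize(im[120:320,190:350],None,fx=3,fy=3,interpolation=cv2.INTER_CUBIC))
```

```text
[ 54.1 -72.7 273.3] 0.0058 theta 0.764810325359005
[-50.8 -72.7 279.4] 0.0054 theta 0.7823264606737961
(array([ 26.5, -74.8,  73.3]), np.float64(0.15359071274534913), np.float64(0.00825832876205486))
(array([ 26.5, -48.8, 125.9]), np.float64(1.0053332685447929), np.float64(0.06386940229714365))
0.95 [[170.0, 430.0], [194.0, 411.0], [219.0, 391.0]]
1.03 [[170.0, 430.0], [191.0, 410.0], [213.0, 389.0]]
1.1 [[170.0, 430.0], [189.0, 409.0], [208.0, 388.0]]
```

View pics/s34d.png

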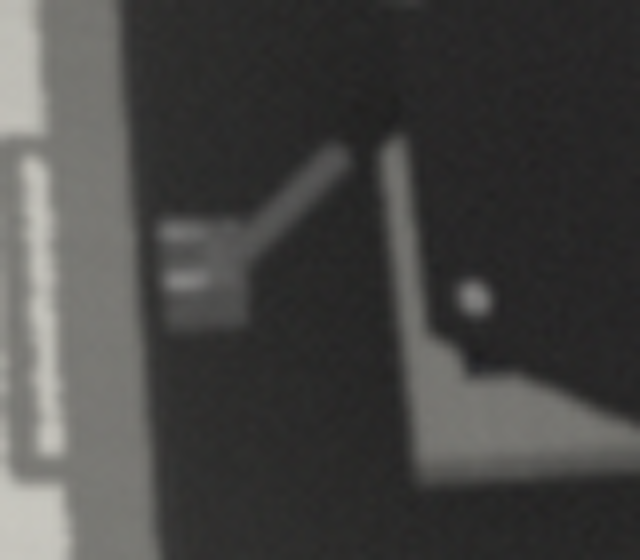

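View pics/t34d.png

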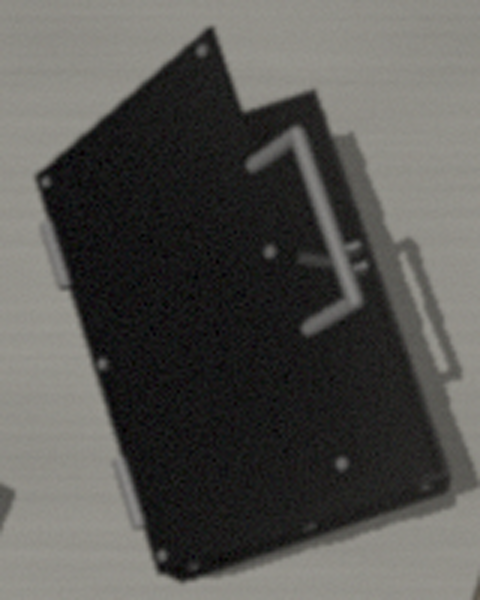

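Run:
```python
from h import *
s,M=st(); m=camera_model('wrist')
co=M.T@(m['origin']-s['tcp_pos']); Rc=M.T@R.from_quat(m['orientation']).as_matrix()
ball=b2w([.0265,-.0047,.2023])
best=[]
for tu in range(0,91,15):
  M2=M@R.from_euler('x',tu,degrees=True).as_matrix()
  for y in np.arange(-.36,-.2,.02):
   for x in np.arange(-.1,.3,.05):
    for z in np.arange(.15,.4,.05):
      t=b2w([x,y,z]); mm=dict(m); mm['origin']=t+M2@co; mm['orientation']=R.from_matrix(M2@Rc).as_quat()
      p=proj(mm,ball); cb=w2b(mm['origin'])
      above=cb[2]-(.1+(.105-cb[1]))  # >0 above cover plane
      if 20<p[0]<300 and 60<p[1]<330 and above<-.03: best.append((round(above,3),tu,x.round(2),y.round(2),z.round(2),p.round(0).tolist()))
best.sort(key=lambda b:b[0]); print(len(best)); [print(b) for b in best[:12]]
```

```text
t 21.25 tcp [ 0.6539 -0.1958  0.3978] box [  -3.6 -308.4  397.8] F [0.3 0.8 0.3] grip 0.354
q [-0.301  0.292  1.361  0.016  1.397  0.949] tool axes in box:  [ 0.083 -0.04  -0.996] [ 0.997 -0.005  0.083] [-0.008 -0.999  0.04 ]
0
```

Run:
```python
from h import *
s,M=st(); m=camera_model('wrist')
co=M.T@(m['origin']-s['tcp_pos']); Rc=M.T@R.from_quat(m['orientation']).as_matrix()
ball=b2w([.0265,-.0047,.2023])
best=[]
for tu in range(-30,121,10):
  M2=M@R.from_euler('x',tu,degrees=True).as_matrix()
  for y in np.arange(-.42,-.1,.02):
   for x in np.arange(-.2,.35,.05):
    for z in np.arange(.1,.4,.05):
      t=b2w([x,y,z]); mm=dict(m); mm['origin']=t+M2@co; mm['orientation']=R.from_matrix(M2@Rc).as_quat()
      p=proj(mm,ball); cb=w2b(mm['origin'])
      above=cb[2]-(.1+(.105-cb[1]))
      if (20<p[0]<620) and 20<p[1]<(330 if (p[0]<150 or p[0]>490) else 290): best.append((round(above,3),tu,x.round(2),y.round(2),z.round(2),p.round(0).tolist()))
best.sort(key=lambda b:b[0]); print(len(best)); [print(b) for b in best[:10]]
```

```text
t 21.25 tcp [ 0.6539 -0.1958  0.3978] box [  -3.6 -308.4  397.8] F [0.3 0.8 0.3] grip 0.354
q [-0.301  0.292  1.361  0.016  1.397  0.949] tool axes in box:  [ 0.083 -0.04  -0.996] [ 0.997 -0.005  0.083] [-0.008 -0.999  0.04 ]
729
(np.float64(0.005), 40, np.float64(-0.05), np.float64(-0.14), np.float64(0.25), [46.0, 324.0])
(np.float64(0.005), 50, np.float64(-0.1), np.float64(-0.18), np.float64(0.3), [28.0, 319.0])
(np.float64(0.011), 20, np.float64(-0.0), np.float64(-0.16), np.float64(0.25), [33.0, 328.0])
(np.float64(0.015), 10, np.float64(-0.0), np.float64(-0.12), np.float64(0.2), [20.0, 310.0])
(np.float64(0.015), 40, np.float64(-0.1), np.float64(-0.28), np.float64(0.4), [22.0, 301.0])
(np.float64(0.015), 40, np.float64(-0.05), np.float64(-0.18), np.float64(0.3), [59.0, 324.0])
(np.float64(0.015), 50, np.float64(-0.1), np.float64(-0.22), np.float64(0.35), [49.0, 325.0])
(np.float64(0.018), 30, np.float64(-0.05), np.float64(-0.24), np.float64(0.35), [23.0, 296.0])
(np.float64(0.018), 30, np.float64(-0.05), np.float64(-0.14), np.float64(0.25), [28.0, 280.0])
(np.float64(0.021), 20, np.float64(-0.0), np.float64(-0.2), np.float64(0.3), [32.0, 313.0])
```

Run:
```python
from h import *
im=cv2.imread('pics/w34.png'); cv2.imwrite('pics/w34c.png',cv2.resize(im[130:250,0:160],None,fx=5,fy=5,interpolation=cv2.INTER_CUBIC))
m=camera_model('wrist')
for ph in (.9,.95,1.0,1.03,1.06,1.1,1.15):
    q=proj(m,np.array([b2w([.0265,-.083+r*np.cos(ph),.072+r*np.sin(ph)]) for r in (0,.072,.112,.1465)])); print(ph,((q-[0,130]+.5)*5-.5).round(0).tolist())
```

```text
0.9 [[574.0, 230.0], [232.0, 258.0], [-2.0, 277.0], [-238.0, 297.0]]
0.95 [[574.0, 230.0], [240.0, 259.0], [9.0, 279.0], [-225.0, 300.0]]
1.0 [[574.0, 230.0], [249.0, 260.0], [22.0, 281.0], [-209.0, 302.0]]
1.03 [[574.0, 230.0], [254.0, 260.0], [31.0, 282.0], [-199.0, 304.0]]
1.06 [[574.0, 230.0], [260.0, 261.0], [40.0, 283.0], [-187.0, 305.0]]
1.1 [[574.0, 230.0], [269.0, 261.0], [53.0, 284.0], [-169.0, 307.0]]
1.15 [[574.0, 230.0], [280.0, 262.0], [72.0, 285.0], [-145.0, 309.0]]
```

View pics/w34c.png

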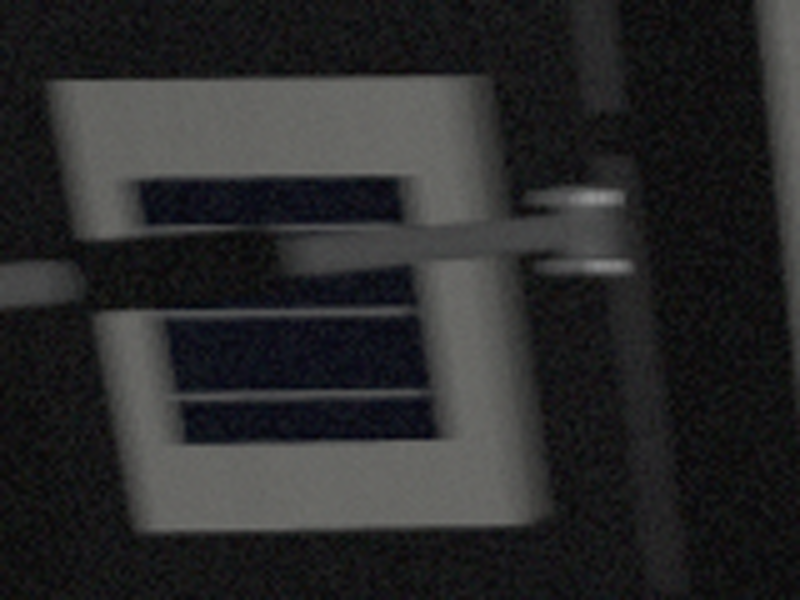

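Run:
```python
from h import *
im=read_camera('wrist'); m=camera_model('wrist')
cv2.imwrite('pics/w35c.png',cv2.resize(im[130:250,0:160],None,fx=5,fy=5,interpolation=cv2.INTER_CUBIC))
for ph in (.95,1.0,1.03,1.06,1.1,1.15):
    q=proj(m,np.array([b2w([.0265,-.083+r*np.cos(ph),.072+r*np.sin(ph)]) for r in (0,.072,.112,.1465)])); print(ph,((q-[0,130]+.5)*5-.5).round(0).tolist())
```

```text
0.95 [[582.0, 229.0], [250.0, 258.0], [20.0, 278.0], [-213.0, 298.0]]
1.0 [[582.0, 229.0], [258.0, 259.0], [33.0, 279.0], [-198.0, 300.0]]
1.03 [[582.0, 229.0], [264.0, 259.0], [41.0, 280.0], [-187.0, 302.0]]
1.06 [[582.0, 229.0], [270.0, 260.0], [51.0, 281.0], [-175.0, 303.0]]
1.1 [[582.0, 229.0], [279.0, 260.0], [64.0, 282.0], [-157.0, 305.0]]
1.15 [[582.0, 229.0], [290.0, 261.0], [83.0, 284.0], [-133.0, 307.0]]
```

View pics/w35c.png

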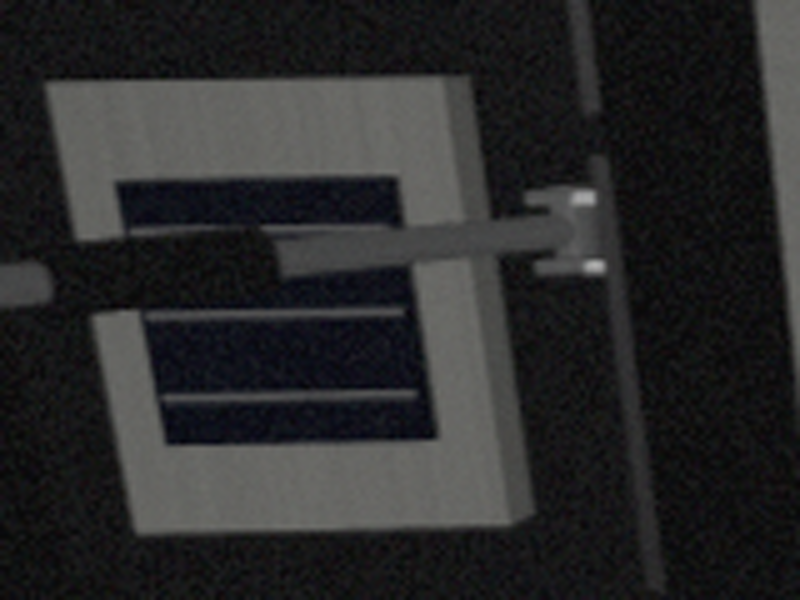

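```bash
python3 -c "
from plant import ctrl
print(ctrl.state()['time'], ctrl.hand_in())"
```

```text
the job is handed in; nothing more can be done
21.3 None
```

The cover is open and resting on the prop rod, and the gripper has let go and stands well clear. I handed the job in at 21.3 s. No camera position could look under the cover, so I judged the ball to be in its socket from measurements, not by seeing it.

**What I did:** I lifted the cover by the handle to its stop. The first grip on the rod slipped off and the second began to slip, so I swung it up in four grips. I then took the handle again and lowered the cover slowly until it met firm resistance of about 24 N, and released it.

**Last checks:**
- **Rod angle:** about 1.04 from the wrist camera and about 1.0 from the scene camera, against 1.03 when seated. These agree within measuring error.
- **Cover angle:** about 0.77 from the arm position and 0.765 to 0.78 from two views, against 0.785. This is slightly low, but within the few millimetres of calibration error.
- **After letting go:** the cover stayed where it was and the wrist force was near zero.
- **Wrist force:** I saw about 58 N at most, when the cover met its stop. I only read forces at the end of each move.
- **Bystanders:** I did not knowingly touch any of them. In the last top view the meter and reference cell look unmoved. The arm hid the screwdriver and lens tube there, but earlier views showed them in place.

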